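Clamp a porcelain lampholder by ratchet

ROBOT

A 6-joint arm with a two-finger parallel gripper is mounted at the origin on the work surface. World frame = base frame: x ahead of the robot, y to its left, z up, the work surface at z = 0. Lengths are in m, angles in rad, forces in N, time in s.
With the tool pointing down it reaches from about 0.3 to 0.775 m from the base axis. Payload 14.6 kg.
Tool frame: the origin (TCP) lies at the very end of the fingers, on their centre line; the grasp point (between the pads) lies ctrl.tcp_to_grasp behind it (ctrl.tcp_to_grasp is the distance from the TCP to the grasp point, in m); x points along the fingers, y is the direction in which the jaws open and shut, and the axes are right-handed (so a half turn about x gives the same grasp; the last joint's range is limited). The gripper opens to 94 mm and grips with 3 to 60 N. Pads are 16 mm wide; open, the fingers measure 119 mm over their backs; the gripper's body (75 mm by 177 mm) begins 78 mm behind the grasp point.
Start: joints at [-1.172, 0.3, 1.521, -0, 1.321, -0.067], TCP at [0.247, -0.491, 0.205] pointing down, gripper open.
Joint ranges: [-3.03, 3.03], [-0.79, 2.21], [0.23, 2.52], [-1.04, 4.18], [0, 3.07], [-2.55, 2.55]. Speed limits (rad/s): [2.22, 2.22, 2.57, 3.14, 3.14, 3.14].

INTERFACE

Orientations are given as [roll, pitch, yaw] about the fixed x, y, z axes, in that order (R = Rz(yaw) Ry(pitch) Rx(roll)).
In Python, from station import ctrl gives the robot as it stands.
- The arm moves only by the tool play_rows, never from a script. Its argument "increments" is a list that holds one entry, the list of rows, each a list of 5 numbers: the closure in counts, from 0 (fully open) to 255 (shut), then the shift along the tool's x, y, z in cm, then the turn about the tool's x in degrees. A call has 1 to 12 rows; each row shifts and turns the commanded pose from where the row before left it, along the tool's axes as they then stand; what a row does not reach is not made up. A row lasts 1/12 s, in which the tool goes at most 41.7 mm and 7.16 degrees, less where a joint would pass 70% of its speed; a pose out of reach is approached as far as the arm can. A call is refused whole if a number of a shift passes 4.17 or a number of a turn 7.16, either way. A call with a gripper value outside its range is refused whole. The fingers move at their own pace and stop on an object; "newtons" is the grip in N (left out, the last holds). Time passes only in rows, so rows that do not move let the fingers close. It gives the time, the measured TCP pose, the force and the opening at its end, in the units of the state.
- ctrl.get_obs(): the state, without advancing time (a new reading comes with each control period).
- ctrl.camera(name): name is "scene" or "top" or "wrist"; returns the picture (480x640x3 uint8, red, green, blue); there is no depth.
- ctrl.calibration(name): a dict with "fx", "fy", "cx", "cy" (pixels), "rvec" (rotation vector, rad) and "tvec" (3), from world to camera coordinates, as OpenCV has them; the wrist camera has in their place "T_tool_cam" (4x4, takes a point from camera to tool coordinates, whose origin is the TCP and whose axes are the tool frame's). Camera axes: x right, y down, z forward; pixel columns grow to the right and rows downward; lengths in m; the calibration is good to about 2 mm. The wrist camera is an equidistant fisheye: a pixel r from the principal point sees the ray r / f radians off the axis. A picture is of the moment at which its call begins: read the wrist's pose just before it. calibration takes no time and is no camera call.
- ctrl.hand_in(): hands the job in, once; it reports no verdict.
The state is a dict: "time_s": time; "qpos": joint angles; "joint_vel": joint speeds; "tau": joint torques, N m; "ee_pos": TCP position; "eef_rot": TCP orientation; "force": force on the tool from outside, world axes, zero at the start; "moment": the same for the moment, N m; "grip_width": finger opening in m.
Only numpy, scipy, OpenCV 4.12 (cv2) and the standard library are available. Lean on these libraries where they do the work, as an engineer would, in place of code of your own. Each camera call takes 0.05 s, during which the arm holds its last target.

TASK

The white porcelain lampholder is to be held on the repair bench: stand it upright on the bed of the ratchet clamp, between the jaws, mouth up, and set it down gently. Then turn the clamp's black bar knob clockwise, tooth by tooth, until you feel the sprung jaw come to bear on the porcelain and the knob grow stiffer, click it on by one more tooth and let go, so that the pawl alone keeps the lampholder pressed home in the vee. Porcelain is brittle, so wind no further than that, and leave the other things on the bench where they are.

Things in the scene. Friction and masses are not known exactly. Their poses are not given: they have to be found in the camera images.
- lampholder: The work: white porcelain screw lampholder, a plain upright cylinder 44 mm in diameter and 56 mm tall, with a round brass-lined mouth in its top. About 0.12 kg, brittle. Starts standing on the bench, mouth up. Origin: centre of its underside, z up along its axis.
- vee: Fixed vee jaw of the clamp, 36 mm tall and 40 mm wide, bolted to the bed; its 120 degree vee opens to its own -x, towards the sliding jaw. Origin: the point on the bed's top (14 mm above the bench) where the axis of the lampholder stands when it is home in the vee. The sliding jaw starts 12 to 28 mm short of a lampholder that stands there.
- knob_grip (a point): Black bar knob on top of the ratchet wheel, axis upright: bar 56 mm long, 13 mm thick, 28 mm tall, its underside 46 mm above the bench. Point: on the axis, 10 mm below its top; x along the bar, z up. Clockwise from above closes the jaw; the pawl stops it turning back. It drags by less than 0.1 N m while slack; once the jaw bears, 0.012 N m more for each N of squeeze.
- clamp: Ratchet clamp bolted to the bench: grey bed 305 x 110 x 14 mm, x along it from knob to vee; origin on the bench, knob axis at x = -100 mm. Steel wheel of 24 teeth, 84 mm wide, top 35 mm up, its sprung pawl in a tooth at the start. A tooth is 15 degrees (pawl drops within 3 degrees past it) and moves the jaw 3.1 mm. Jaw 36 mm tall, 46 wide, its pad sprung: 9.4 N per tooth once it bears.
- tape: Bystander: roll of grey tape lying flat, 60 mm across, 24 mm high. Origin: centre of its underside.
- tin: Bystander: plain steel tin, 52 mm in diameter, 62 mm tall. Origin: centre of its underside.
- screwdriver: Bystander: screwdriver 190 mm long with a black handle, lying flat. Origin: under its middle.
- wrench: Bystander: steel open-ended wrench 170 mm long, lying flat. Origin: under its middle.
- stopcock: Bystander: small brass stopcock, 55 mm long, 53 mm tall. Origin: centre of its underside.
- hammer: Bystander: hammer with a wooden handle, 270 mm long, lying flat. Origin: under its middle.
Things that resemble listed ones, but are neither listed nor needed, are in the scene too. Leave any green or purple look-alike of the lampholder alone.

How it is judged:
On the way, in this order (a step that is already met when the one before it is completed fails the run):
1. the lampholder stands upright on the clamp's bed between the jaws, let go (horizontal distance between lampholder and vee below 0.03 m and z of lampholder in the frame of vee between -0.004 and 0.004 m and angle between lampholder's own z axis and vertical below 0.08 rad and contact force between the fingers and lampholder below 0.2 N), for 0.2 s.
2. the sprung jaw bears on the lampholder and presses it home into the vee (contact force between each of clamp, vee and lampholder above 3 N), for 0.2 s.
At the end, for the whole second after the job is handed in: the lampholder stands upright on the clamp's bed (within 4 mm of it in height, tilt under 0.08 rad), home in the vee (axis within 4 mm), at rest and squeezed between the sliding jaw and the vee with 8 to 23.5 N, which only the pawl keeps up (contact force between clamp and lampholder between 8 and 23.5 N and contact force between vee and lampholder above 6 N and horizontal distance between lampholder and vee below 0.004 m and z of lampholder in the frame of vee between -0.004 and 0.004 m and angle between lampholder's own z axis and vertical below 0.08 rad and linear speed of lampholder below 0.01 m/s); the robot touches nothing.
It fails at once if the brittle lampholder is squeezed or pushed into the vee with more than 27 N (contact force between vee and lampholder above 27 N).
It fails at once if the brittle lampholder is knocked or pressed against the clamp's bed or sliding jaw with more than 60 N (contact force between clamp and lampholder above 60 N).
It fails at once if the lampholder is dropped (moves faster than 0.35 m/s out of the fingers) (linear speed of lampholder above 0.35 m/s and contact force between the fingers and lampholder below 0.1 N).
It fails at once if the lampholder is tipped over (angle between lampholder's own z axis and vertical above 0.6 rad).
It fails at once if one of the other things on the bench is moved by more than 3 cm (distance of any of tape, tin, screwdriver, wrench, stopcock, hammer from where it was at the start of the episode above 0.03 m).
It also fails if it takes over 61 s, if anything falls off the work surface, if the arm or the gripper's body presses on something with over 40 N, if the wrist force passes 120 N, or if a joint passes its speed limit or range.

## Working session

There is one attempt and no reset: what is moved stays moved. The work goes in short steps, Python scripts to look and compute and a tool call to move; the robot and the scene stay as the last step left them, time stands still between calls to the robot, and variables do not carry over. Pictures are saved under pics/ and viewed, and the job is handed in when it is done.

Besides the shell and the picture viewer there is one more tool, called by a JSON object that holds its "fn" and its "kwargs", one argument or row to a line. play_rows: Moves the arm, as the interface text tells. Its arguments: {"type":"object","properties":{"increments":{"type":"array"},"newtons":{"type":"number"}},"required":["increments"]}

```bash
ls; mkdir -p pics; python3 - <<'E'
from station import ctrl
import cv2
for n in ("scene","top"):
    cv2.imwrite(f"pics/{n}0.png",ctrl.camera(n)[:,:,::-1]); print(n,ctrl.calibration(n))
print(ctrl.calibration("wrist"),ctrl.tcp_to_grasp); print(ctrl.get_obs())
cv2.imwrite("pics/wrist0.png",ctrl.camera("wrist")[:,:,::-1])
E
```

```text
pics
scene {'fx': 493.6100707236154, 'fy': 493.6100707236154, 'cx': 323.6248592008559, 'cy': 238.36248610814903, 'rvec': array([ 1.42369062,  2.08119526, -0.91853908]), 'tvec': array([ 0.19440595, -0.3002974 ,  1.54345763])}
top {'fx': 569.957247240118, 'fy': 569.957247240118, 'cx': 309.1495459921478, 'cy': 233.63218248528452, 'rvec': array([ 2.15115607, -2.05910931,  0.22222821]), 'tvec': array([-0.00408198,  0.58069863,  0.94185466])}
{'fx': 371.64829954431775, 'fy': 371.64829954431775, 'cx': 317.848672763081, 'cy': 237.4360089485683, 'T_tool_cam': array([[ 5.14584416e-04, -2.74738478e-01,  9.61518853e-01,
        -1.78626052e-01],
       [ 9.99999832e-01,  3.98055335e-04, -4.21440736e-04,
         1.03693456e-04],
       [-2.66951723e-04,  9.61518908e-01,  2.74738637e-01,
        -8.00595097e-02],
       [ 0.00000000e+00,  0.00000000e+00,  0.00000000e+00,
         1.00000000e+00]])} 0.0188
{'time_s': 0.1, 'qpos': array([-1.17163025e+00,  3.00425252e-01,  1.52149771e+00, -9.73087762e-06,
        1.32070226e+00, -6.66099297e-02]), 'joint_vel': array([-3.58315337e-05, -1.15794301e-03, -9.86359552e-04, -1.02115814e-03,
        2.13484050e-03, -1.16046050e-04]), 'tau': array([ 1.66939495e-03, -5.32645583e+01, -3.53282475e+01,  7.10466108e-02,
        2.35264044e-02, -5.97679286e-05]), 'ee_pos': array([ 0.2469153 , -0.49120457,  0.20494675]), 'eef_rot': array([-1.62827815,  1.56976372,  1.97909292]), 'force': array([-0.30865106, -0.11804334,  0.36131073]), 'moment': array([-0.01662428, -0.00728511,  0.00681651]), 'grip_width': 0.09405420253837163}
```

View pics/scene0.png

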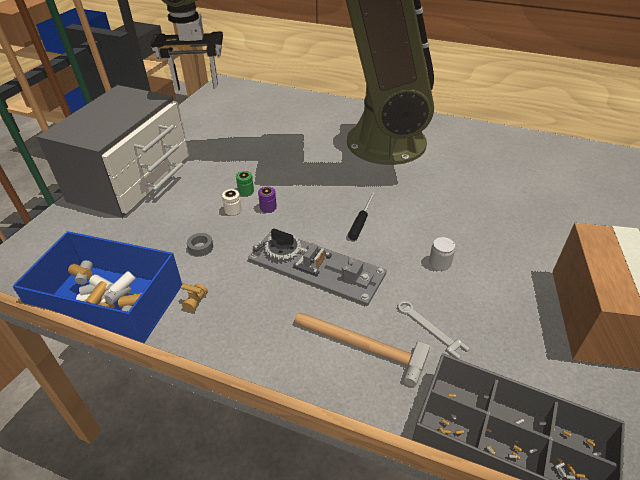

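View pics/top0.png

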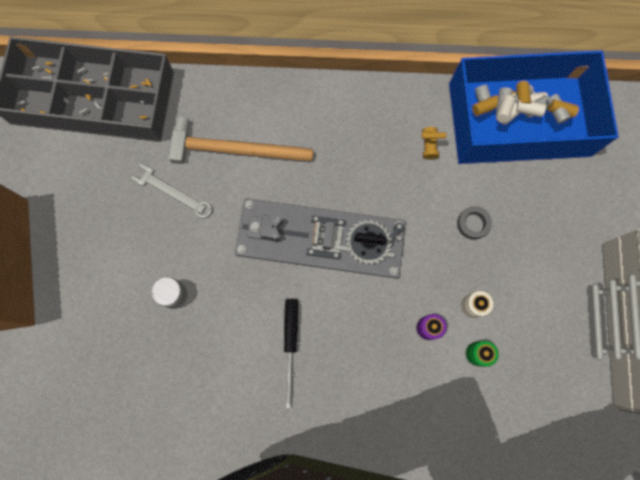

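View pics/wrist0.png

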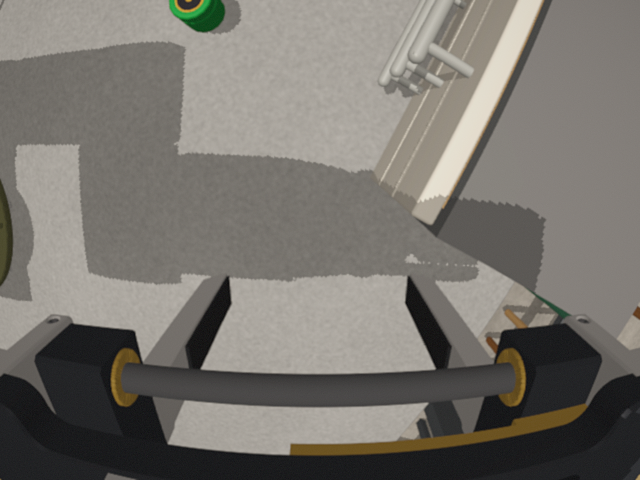

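In the scene view the white lampholder is at (231,202), or (480,304) in the top view. Things it could be taken for, by top-view pixel:
- purple look-alike (433,327)
- green look-alike (484,353)
- plain tin, no mouth (167,292)
- white bits in the blue bin (510,105)

I choose the white one with the brass mouth and will check it in a close crop.

```bash
cat > h.py <<'E'
import numpy as np,cv2
from station import ctrl
from scipy.spatial.transform import Rotation as Ro
def RT(n):
    c=ctrl.calibration(n); return c,cv2.Rodrigues(np.array(c['rvec'],float))[0],np.array(c['tvec'],float)
def ray(n,u,v):
    c,R,t=RT(n); d=R.T@np.array([(u-c['cx'])/c['fx'],(v-c['cy'])/c['fy'],1]); return -R.T@t,d/np.linalg.norm(d)
def plane(n,u,v,z):
    o,d=ray(n,u,v); return o+d*(z-o[2])/d[2]
def proj(n,p):
    c,R,t=RT(n); q=R@np.array(p)+t; return q[0]/q[2]*c['fx']+c['cx'],q[1]/q[2]*c['fy']+c['cy']
def tri(rays):
    A=np.zeros((3,3));b=np.zeros(3)
    for o,d in rays:
        P=np.eye(3)-np.outer(d,d);A+=P;b+=P@o
    x=np.linalg.solve(A,b); return x,[np.linalg.norm((np.eye(3)-np.outer(d,d))@(x-o)) for o,d in rays]
def toolpose(o=None):
    o=o or ctrl.get_obs(); return Ro.from_euler('xyz',o['eef_rot']).as_matrix(),np.array(o['ee_pos'])
def wray(u,v,pose):
    c=ctrl.calibration('wrist');T=c['T_tool_cam'];R,p=pose
    x=(u-c['cx'])/c['fx'];y=(v-c['cy'])/c['fy'];r=np.hypot(x,y);s=np.sin(r)/r if r>1e-9 else 1
    d=np.array([x*s,y*s,np.cos(r)]); return R@T[:3,3]+R@np.zeros(3)+p,R@T[:3,:3]@d
def wplane(u,v,pose,z):
    o,d=wray(u,v,pose); return o+d*(z-o[2])/d[2]
def wproj(p,pose):
    c=ctrl.calibration('wrist');T=c['T_tool_cam'];R,t=pose
    q=T[:3,:3].T@(R.T@(np.array(p)-t)-T[:3,3]); th=np.arctan2(np.hypot(q[0],q[1]),q[2]);k=th/np.hypot(q[0],q[1])*c['fx']
    return c['cx']+q[0]*k,c['cy']+q[1]*k
E
python3 - <<'E'
from h import *
R,p=toolpose();print(R.round(3))
for n in('scene','top'): print(n,ray(n,320,240))
t=cv2.imread('pics/top0.png');s=cv2.imread('pics/scene0.png')
a=cv2.resize(t[180:300,220:420],None,fx=4,fy=4,interpolation=cv2.INTER_CUBIC)
cv2.imwrite('pics/ctop.png',a)
b=cv2.resize(s[215:315,235:395],None,fx=5,fy=5,interpolation=cv2.INTER_CUBIC);cv2.imwrite('pics/cscene.png',b)
c=np.hstack([cv2.resize(s[160:240,210:290],(400,400)),cv2.resize(t[270:370,410:510],(400,400))]);cv2.imwrite('pics/clamp_lh.png',c)
for n,u,v in(('top',480,302),('top',433,326),('top',484,352),('top',167,291)): print(plane(n,u,v,.056))
E
```

```text
[[-0.     0.449 -0.893]
 [ 0.001 -0.893 -0.449]
 [-1.    -0.001 -0.   ]]
scene (array([1.32032662, 0.30726749, 0.82009633]), array([-0.68252444, -0.27500754, -0.67714935]))
top (array([0.36597397, 0.01170888, 1.04414736]), array([ 0.20324726, -0.00994537, -0.97907693]))
[ 0.47379933 -0.27907942  0.056     ]
[ 0.42917497 -0.19777975  0.056     ]
[ 0.38928134 -0.28414971  0.056     ]
[0.46913322 0.26352224 0.056     ]
```

View pics/ctop.png

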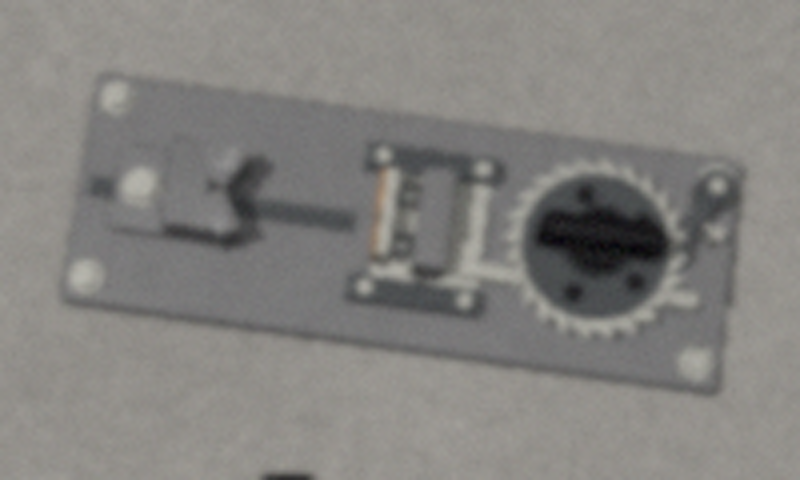

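View pics/cscene.png

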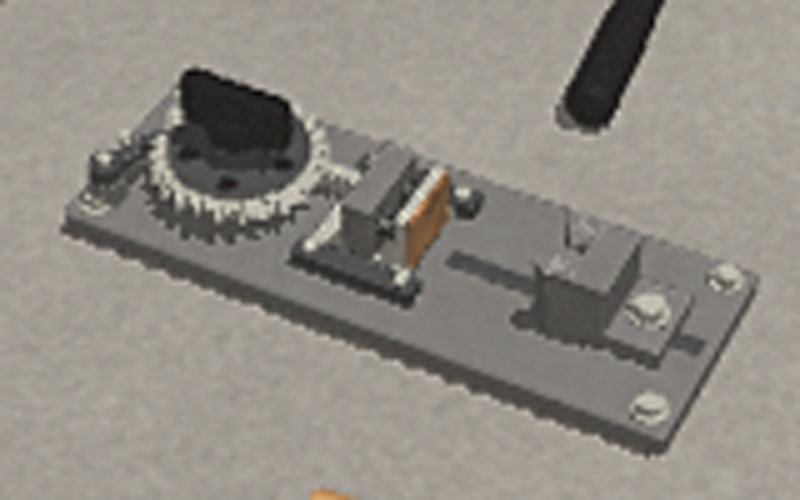

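View pics/clamp_lh.png

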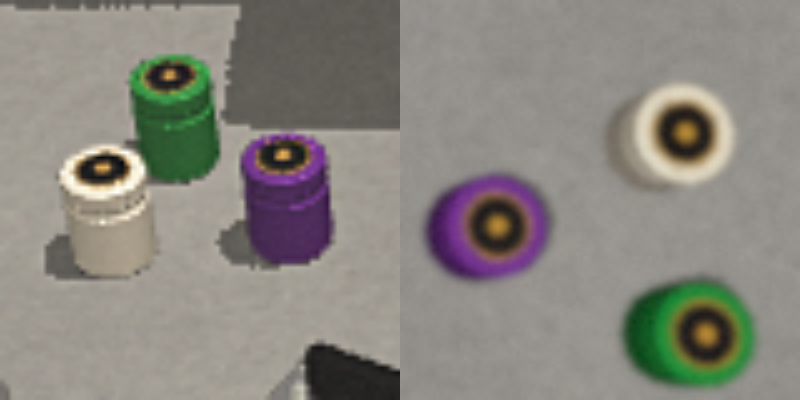

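The crop shows a white lampholder with a brass mouth at top (481,303), scene (230.4,193.6), so the choice is right. Next I measure it and the clamp.

```bash
python3 - <<'E'
from h import *
t=cv2.imread('pics/top0.png');s=cv2.imread('pics/scene0.png')
# mouths by dark mask
for nm,im,box in(('top',t,(460,285,500,325)),('scene',s,(220,185,243,202))):
    x0,y0,x1,y1=box;c=im[y0:y1,x0:x1].astype(int)
    w=(c.min(2)>150).astype(np.uint8)
    h=cv2.convexHull(np.argwhere(w)[:,::-1].astype(np.int32))
    f=np.zeros_like(w);cv2.fillConvexPoly(f,h,1)
    m=(f>0)&((c.max(2)<90)|((c[:,:,2]-c[:,:,0])>50))
    n,l,st,ce=cv2.connectedComponentsWithStats(m.astype(np.uint8));k=1+st[1:,4].argmax()
    print(nm,ce[k]+[x0,y0],st[k],(ce[k]+[x0,y0]).round(1))
    if nm=='top': a=ce[k]+[x0,y0]
    else: b=ce[k]+[x0,y0]
print('mouth',tri([ray('top',*a),ray('scene',*b)]))
print('topplane',plane('top',*a,.056),plane('scene',*b,.056))
# bed corners (top crop /4)
cr=np.array([(97,72),(743,155),(718,392),(62,303)])/4+[220,180]
P=np.array([plane('top',*q,.014) for q in cr]);print(P.round(4))
for i in range(4):print(np.linalg.norm(P[i]-P[(i+1)%4]))
sc=np.array([(745,280),(660,445),(65,220)])/5+[235,215]
for q in sc: print(plane('scene',*q,.014).round(4))
c=P.mean(0);ex=(P[0]+P[3]-P[1]-P[2]);ex/=np.linalg.norm(ex);print('c',c,'yaw',np.degrees(np.arctan2(ex[1],ex[0])),'knob',c-.1*ex)
# knob top
ku=np.array([600,237])/4+[220,180];ks=np.array([240,95])/5+[235,215]
print('knob',tri([ray('top',*ku),ray('scene',*ks)]),plane('top',*ku,.074))
E
```

```text
top [480.93596059 303.34975369] [ 13  10  17  17 203] [480.9 303.3]
scene [229.97142857 193.55714286] [ 4  5 12  8 70] [230.  193.6]
mouth (array([ 0.47150124, -0.28053518,  0.05681481]), [np.float64(0.0001308092657764719), np.float64(0.0001308092657766164)])
topplane [ 0.47153884 -0.28064835  0.056     ] [ 0.47059674 -0.28130933  0.056     ]
[[ 0.654   0.1464  0.014 ]
 [ 0.6271 -0.1566  0.014 ]
 [ 0.5156 -0.146   0.014 ]
 [ 0.5436  0.1549  0.014 ]]
0.30413131025241036
0.11202048781607489
0.3022777496652719
0.11076301973655397
[0.5517 0.1526 0.014 ]
[0.6576 0.146  0.014 ]
[ 0.6285 -0.1516  0.014 ]
c [ 5.85078736e-01 -3.11582289e-04  1.40000000e-02] yaw 84.81287837771019 knob [ 0.57603786 -0.09990206  0.014     ]
knob (array([ 0.57366304, -0.08506033,  0.06759477]), [np.float64(0.0005437058536762738), np.float64(0.000543705853676298)]) [ 0.57249521 -0.08493753  0.074     ]
```

{"fn": "play_rows", "kwargs": {
  "increments": [
    [[80,0,-1.0,-3.3,0],[80,0,-1.0,-3.3,0],[80,0,-1.0,-3.3,0],[80,0,-1.0,-3.3,0],[80,0,-1.0,-3.3,0],[80,0,-1.0,-3.3,0],[80,0,-1.0,-3.3,0],[80,0,-1.0,-3.3,0],[80,0,-0.73,-3.1,0],[80,0,0,0,-6.7],[80,0,0,0,-6.7],[80,0,0,0,-6.7]]
  ]
}}

```text
time_s: 1.15
ee_pos: [0.4717, -0.2803, 0.2051]
eef_rot: [-1.353, 1.57, 2.612]
force: [0.3, -0.9, 0.1]
grip_width: 0.0647
```

{"fn": "play_rows", "kwargs": {
  "increments": [
    [[80,0,0,0,-6.7],[80,0,0,0,-6.5],[80,0,0,0,0],[80,0,0,0,0]]
  ]
}}

```text
time_s: 1.48
ee_pos: [0.4713, -0.2808, 0.2053]
eef_rot: [-1.761, 1.57, 2.424]
force: [0.8, -0.3, -0.6]
grip_width: 0.0646
```

```bash
cat >> h.py <<'E'
def wsnap(name):
    p=toolpose();im=ctrl.camera('wrist')[:,:,::-1].copy();cv2.imwrite(f'pics/{name}.png',im);np.savez(f'pics/{name}.npz',R=p[0],p=p[1]);return im,p
def load(name):
    z=np.load(f'pics/{name}.npz');return cv2.imread(f'pics/{name}.png'),(z['R'],z['p'])
def delta(target,yang=None):
    R,p=toolpose();d=R.T@(np.array(target)-p);a=np.degrees(np.arctan2(R[1,1],R[0,1]))
    print('tool cm',(d*100).round(2),'y-angle',round(a,2),'' if yang is None else ('turn',round(((a-yang+180)%360)-180,2)))
E
python3 - <<'E'
from h import *
wsnap('w1');o=ctrl.get_obs();print(o['time_s'],o['ee_pos'],o['grip_width'],o['qpos'].round(3));delta([.4715,-.2805,.1],-30)
print(wproj([.4715,-.2805,.0565],toolpose()))
E
```

```text
1.5333 [ 0.47132002 -0.28087521  0.20532828] 0.06455114753987219 [-0.604  0.297  1.525 -0.     1.32  -0.076]
tool cm [10.53 -0.   -0.04] y-angle -30.25 ('turn', np.float64(-0.25))
(np.float64(317.91876455778817), np.float64(222.72305543379497))
```

View pics/w1.png

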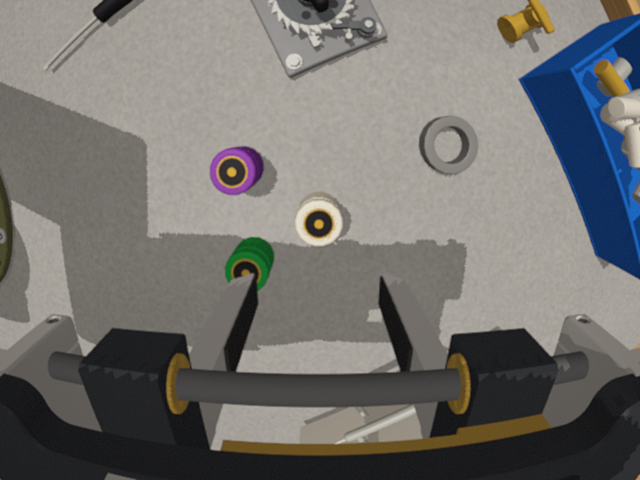

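The mouth is at (318.5,224) in the wrist view, where I predicted (318,223), so the position is confirmed. The approach is clear, so I descend.

{"fn": "play_rows", "kwargs": {
  "increments": [
    [[80,3.5,0,0,0],[80,3.5,0,0,0],[80,3.5,0,0,0],[80,3.0,0,0,0],[80,2.5,0,0,0],[80,1.5,0,0,0],[80,1.0,0,0,0],[80,0,0,0,0],[255,0,0,0,0],[255,0,0,0,0],[255,0,0,0,0],[255,0,0,0,0]]
  ],
  "newtons": 15
}}

```text
time_s: 2.53
ee_pos: [0.4719, -0.2812, 0.0216]
eef_rot: [1.49, 1.569, -0.605]
force: [-0.3, 0.9, 4.3]
grip_width: 0.0437
```

{"fn": "play_rows", "kwargs": {
  "increments": [
    [[255,0,0,0,0],[255,0,0,0,0],[255,-0.5,0,0,0],[255,-1.5,0,0,0],[255,-3,0,0,0],[255,-3,0,0,0],[255,-3,0,0,0],[255,-2,0,0,0],[255,0,0,0,0]]
  ]
}}

```text
time_s: 3.28
ee_pos: [0.4727, -0.2818, 0.1553]
eef_rot: [1.497, 1.564, -0.598]
force: [-0.1, 0.2, -1.4]
grip_width: 0.0441
```

```bash
python3 - <<'E'
from h import *
wsnap('w2');o=ctrl.get_obs();print(o['time_s'],o['ee_pos'],o['grip_width'],o['force'])
E
```

```text
3.3333 [ 0.47198193 -0.28130504  0.15248154] 0.0437646130451947 [-0.36535636 -0.38691489 -2.59260979]
```

View pics/w2.png

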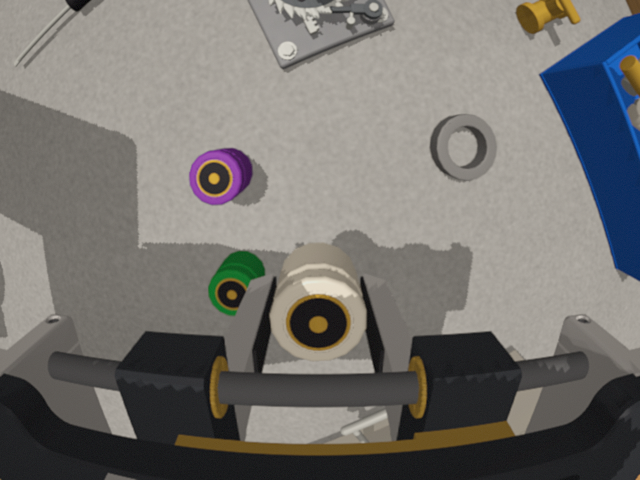

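{"fn": "play_rows", "kwargs": {
  "increments": [
    [[255,-1.5,0,-1.5,0],[255,-1.5,0,-3,0],[255,-1.5,0,-3.3,0],[255,-1.2,0,-3.3,0],[255,-0.6,0,-3.3,0],[255,0,0,-3.0,0],[255,0,0,-2.4,0],[255,0,0,-1.0,0],[255,0,0,0,-6.3],[255,0,0,0,-6.3],[255,0,0,0,-6.3],[255,0,0,0,-6.0]]
  ]
}}

```text
time_s: 4.33
ee_pos: [0.5748, -0.1012, 0.2119]
eef_rot: [-1.658, 1.569, 2.97]
force: [-0.7, 0.3, -0.7]
grip_width: 0.0436
```

{"fn": "play_rows", "kwargs": {
  "increments": [
    [[255,0,0,0,0],[255,0,0,0,0],[255,0,0,0,0]]
  ]
}}

```text
time_s: 4.58
ee_pos: [0.5752, -0.1011, 0.2128]
eef_rot: [-1.693, 1.57, 2.927]
force: [0.4, 1.2, -1.0]
grip_width: 0.0438
```

```bash
python3 - <<'E'
from h import *
wsnap('w3');o=ctrl.get_obs();print(o['time_s'],o['ee_pos'],o['grip_width'],o['force'],toolpose()[0].round(3))
E
```

```text
4.6333 [ 0.5752211  -0.1010128   0.21299552] 0.043721098689991765 [-0.97887571 -0.32946705 -0.95386168] [[-0.001  0.996 -0.092]
 [ 0.    -0.092 -0.996]
 [-1.    -0.001 -0.   ]]
```

View pics/w3.png

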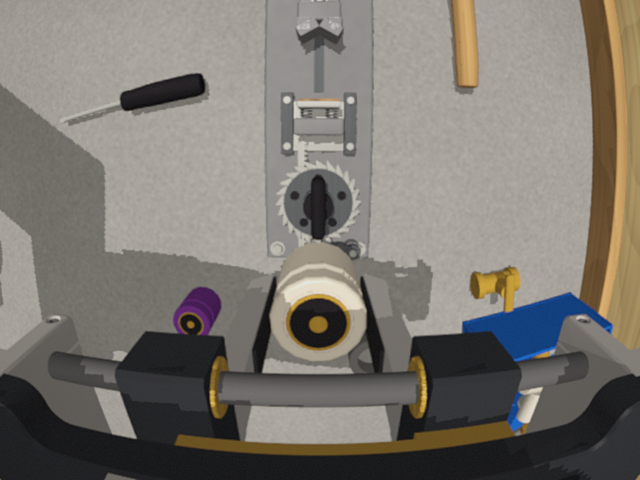

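{"fn": "play_rows", "kwargs": {
  "increments": [
    [[255,0,0,-2.5,0],[255,0,0,-2.5,0],[255,0,0,-2.0,0],[255,0,0,0,0],[255,0,0,0,0],[255,0,0,0,0]]
  ]
}}

```text
time_s: 5.13
ee_pos: [0.5816, -0.0316, 0.2133]
eef_rot: [-0.542, 1.571, -2.203]
force: [-0.3, -0.6, -1.4]
grip_width: 0.0439
```

```bash
python3 - <<'E'
from h import *
im,p=wsnap('w4');o=ctrl.get_obs();print(o['time_s'],o['ee_pos'],o['grip_width'])
cv2.imwrite('pics/w4c.png',cv2.resize(im[20:240,220:420],None,fx=2.7,fy=2.7,interpolation=cv2.INTER_CUBIC))
im,_=load('w3');cv2.imwrite('pics/w3c.png',cv2.resize(im[0:270,240:400],None,fx=2.2,fy=2.2,interpolation=cv2.INTER_CUBIC))
E
```

```text
5.1833 [ 0.58157954 -0.03182426  0.21335067] 0.04388825240061625
```

View pics/w4c.png

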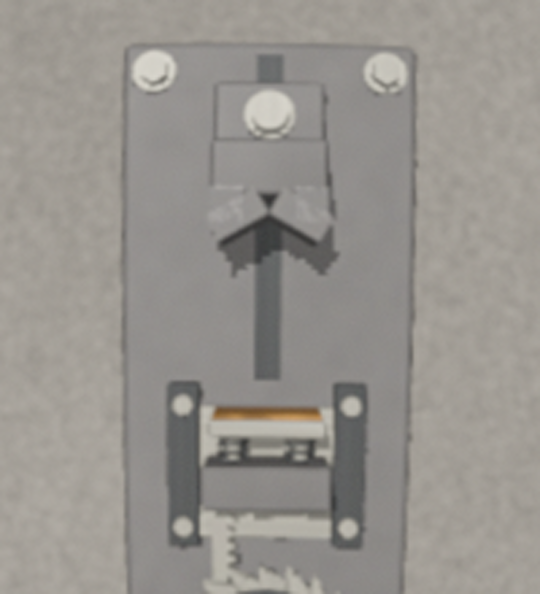

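View pics/w3c.png

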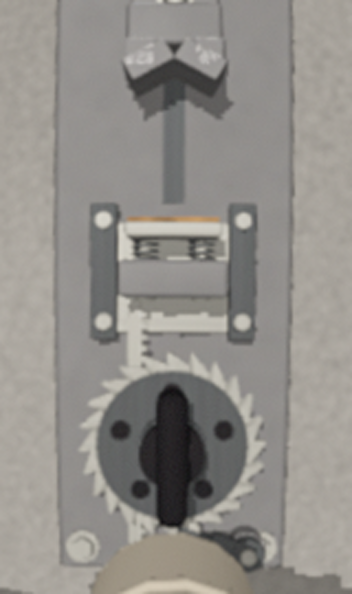

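```bash
python3 - <<'E'
from h import *
_,p=load('w4');_,p3=load('w3')
f=lambda q:(q[0]/2.7+220,q[1]/2.7+20)
g=lambda q:(q[0]/2.2+240,q[1]/2.2)
W=lambda q,z:wplane(*f(q),p,z)
ex=W((268,340),.014)*0
# clamp axis from bed edges and slot
L=[W(q,.014) for q in((127,100),(127,500))];R=[W(q,.014) for q in((411,100),(406,500))]
for a,b in zip(L,R):print('edges',a.round(4),b.round(4),np.linalg.norm(a-b))
C=[(a+b)/2 for a,b in zip(L,R)];
S=[W(q,.014) for q in((270,68),(267,370))];e=S[0]-S[1];print('slot',S,np.degrees(np.arctan2(e[1],e[0])))
e=C[0]-C[1];print('edge yaw',np.degrees(np.arctan2(e[1],e[0])))
bl=W((222,243),.014);br=W((320,243),.014);ap=W((268,214),.014)
print('bot',bl,br,ap,np.linalg.norm(bl-br))
tl=W((208,213),.05);tr=W((332,215),.05);at=W((268,190),.05);print('top',tl,tr,at,np.linalg.norm(tl-tr))
# bolts of jaw guide, knob, two views
print('pad top L',tri([wray(*f((213,408)),p),wray(*g((125,218)),p3)]))
print('veetipTL',tri([wray(*f((208,213)),p),wray(*g((124,63)),p3)]))
print('veetipTR',tri([wray(*f((332,215)),p),wray(*g((226,64)),p3)]))
print('pad',W((213,408),.05),W((322,408),.05))
for z in(.07,.074):
  k1=wplane(*g((172,388)),p3,z);k2=wplane(*g((172,522)),p3,z);print('knob ends',k1,k2,np.linalg.norm(k1-k2))
E
```

```text
edges [0.5451 0.133  0.014 ] [0.6505 0.1237 0.014 ] 0.1057516274565167
edges [ 0.5295 -0.0198  0.014 ] [ 0.6367 -0.0295  0.014 ] 0.10759555273867756
slot [array([0.59917129, 0.13973224, 0.014     ]), array([0.58768724, 0.02476101, 0.014     ])] 84.2958592956088
edge yaw 84.50176739435923
bot [0.57539317 0.07403977 0.014     ] [0.61154929 0.0708334  0.014     ] [0.59333668 0.08338256 0.014     ] 0.03629801294173648
top [0.57292496 0.08231925 0.05      ] [0.61422323 0.07796158 0.05      ] [0.59362809 0.0882792  0.05      ] 0.04152753186988038
pad top L (array([0.56652805, 0.01423644, 0.03385552]), [np.float64(0.0007883273698253355), np.float64(0.000788327369825347)])
veetipTL (array([0.5720826 , 0.08361241, 0.03721435]), [np.float64(0.00025692394725496494), np.float64(0.00025692394725511413)])
veetipTR (array([0.615188  , 0.07900929, 0.0378633 ]), [np.float64(5.5322427327365804e-05), np.float64(5.532242732755852e-05)])
pad [0.56827556 0.01572848 0.05      ] [0.60529609 0.01239974 0.05      ]
knob ends [ 0.57928928 -0.057911    0.07      ] [ 0.57421205 -0.11257036  0.07      ] 0.05489466972609009
knob ends [ 0.57932963 -0.05745523  0.074     ] [ 0.57431557 -0.11143446  0.074     ] 0.05421160452711792
```

```bash
python3 - <<'E'
from h import *
im,p=load('w4')
a=cv2.resize(im[40:125,285:355],None,fx=6.5,fy=6.5,interpolation=cv2.INTER_NEAREST)
s=cv2.imread('pics/scene0.png')[248:308,330:390];b=cv2.resize(s,(552,552),interpolation=cv2.INTER_NEAREST)
h=np.zeros((552,800,3),np.uint8);h[:552,:455]=a[:552];h[:345,455:800]=cv2.resize(s,(345,345),interpolation=cv2.INTER_NEAREST)
cv2.imwrite('pics/vz.png',h)
E
```

```text
(no output)
```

View pics/vz.png

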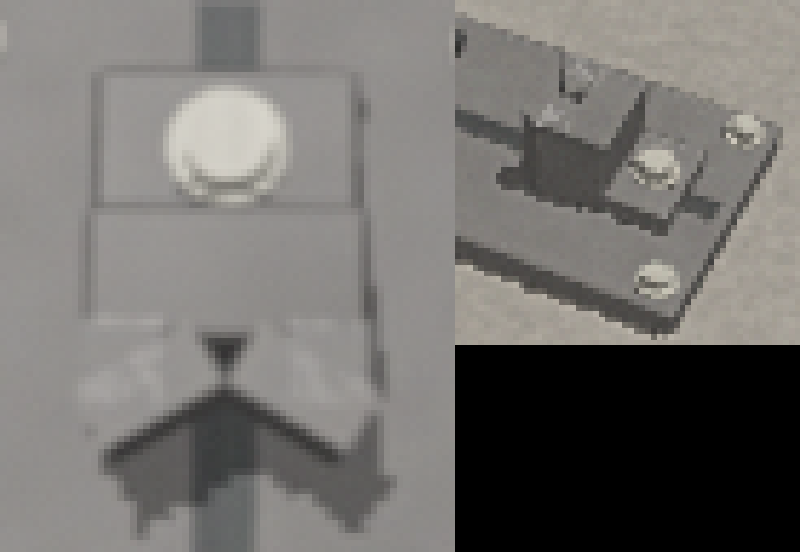

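```bash
python3 - <<'E'
from h import *
im,p=load('w3')
a=cv2.resize(im[0:60,285:355],None,fx=8,fy=8,interpolation=cv2.INTER_NEAREST)
cv2.imwrite('pics/vz3.png',a)
t=cv2.imread('pics/top0.png')[205:255,235:305];cv2.imwrite('pics/vzt.png',cv2.resize(t,None,fx=8,fy=8,interpolation=cv2.INTER_NEAREST))
E
```

```text
(no output)
```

View pics/vz3.png

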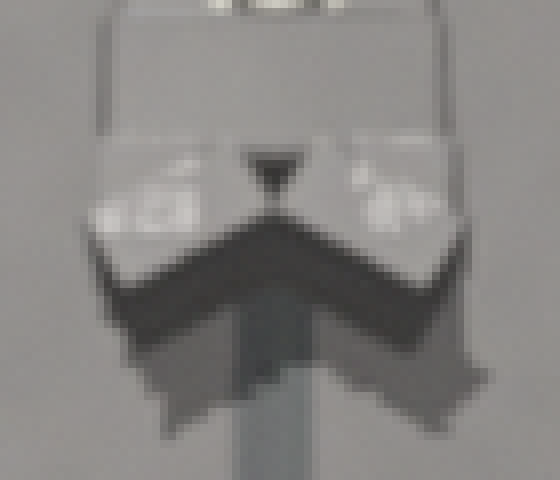

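View pics/vzt.png

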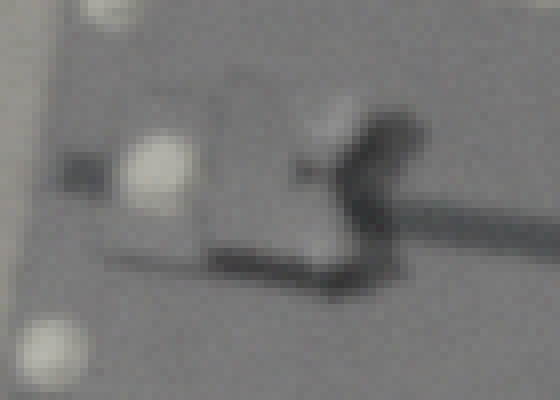

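```bash
python3 - <<'E'
from h import *
_,p=load('w4');_,p3=load('w3')
f=lambda q:((q[0])/6.5+285-.0,q[1]/6.5+40)
g=lambda q:(q[0]/8+285,q[1]/8)
for n,a,b in(('apex',(225,388),(275,213)),('L',(107,455),(122,288)),('R',(343,450),(428,288)),('outL',(80,390),(90,220)),('outR',(375,395),(463,220))):
    print(n,[v.round(4) for v in tri([wray(*f(a),p),wray(*g(b),p3)])],wplane(*f(a),p,.05).round(4),wplane(*g(b),p3,.05).round(4))
print('botapex',wplane(*g((275,285)),p3,.014))
ap=(wplane(*f((225,388)),p,.05)+wplane(*g((275,213)),p3,.05))/2
yaw=np.radians(84.6);ex=np.array([np.cos(yaw),np.sin(yaw),0])
v=ap-.0254*ex;print('vee from apex',v)
for kn in([.5745+.0023,-.0845],): print('vee rel knob',(v[:2]-kn)@ex[:2],(v[:2]-kn)@[-ex[1],ex[0]])
print(wproj([0.4725,-.2810,0],p))
# held lampholder mouth check in tool coords
R,t=p; u=(318,324)
im,_=load('w4')
c=im.astype(int)
o,d=wray(318,324,p); q=R.T@(o-t);e=R.T@d
s=(-(.0565-.0212)-q[0])/e[0];print('mouth tool coords',q+e*s)
E
```

```text
Traceback (most recent call last):
AttributeError: 'list' object has no attribute 'round'. Did you mean: 'count'?
```

```bash
python3 - <<'E'
from h import *
_,p=load('w4');_,p3=load('w3')
f=lambda q:((q[0])/6.5+285-.0,q[1]/6.5+40)
g=lambda q:(q[0]/8+285,q[1]/8)
for n,a,b in(('apex',(225,388),(275,213)),('L',(107,455),(122,288)),('R',(343,450),(428,288)),('outL',(80,390),(90,220)),('outR',(375,395),(463,220))):
    print(n,tri([wray(*f(a),p),wray(*g(b),p3)])[0].round(4),wplane(*f(a),p,.05).round(4),wplane(*g(b),p3,.05).round(4))
print('botapex',wplane(*g((275,285)),p3,.014))
ap=(wplane(*f((225,388)),p,.05)+wplane(*g((275,213)),p3,.05))/2
yaw=np.radians(84.6);ex=np.array([np.cos(yaw),np.sin(yaw),0])
v=ap-.0254*ex;print('vee from apex',v)
for kn in([.5745+.0023,-.0845],): print('vee rel knob',(v[:2]-kn)@ex[:2],(v[:2]-kn)@[-ex[1],ex[0]])
R,t=p
o,d=wray(318,324,p); q=R.T@(o-t);e=R.T@d
s=(-(.0565-.0212)-q[0])/e[0];print('mouth tool coords',q+e*s)
E
```

```text
apex [0.5932 0.0796 0.0504] [0.5932 0.0796 0.05  ] [0.5932 0.0797 0.05  ]
L [0.5756 0.0715 0.0522] [0.576  0.0717 0.05  ] [0.5751 0.0722 0.05  ]
R [0.6093 0.0695 0.0482] [0.6087 0.0694 0.05  ] [0.6096 0.069  0.05  ]
outL [0.5726 0.0815 0.0483] [0.5731 0.0813 0.05  ] [0.5722 0.081  0.05  ]
outR [0.614  0.0768 0.0512] [0.6139 0.0769 0.05  ] [0.6144 0.0771 0.05  ]
botapex [0.59339774 0.08050271 0.014     ]
vee from apex [0.59079088 0.05436622 0.05      ]
vee rel knob 0.13956658333272254 -0.0008603248098524689
mouth tool coords [-3.53000000e-02 -8.63064550e-05  2.63989108e-04]
```

```bash
python3 - <<'E'
from h import *
delta([.5903,.0494,.0365],-5.4)
E
```

```text
tool cm [17.68  0.14 -8.17] y-angle -5.19 ('turn', np.float64(0.21))
```

{"fn": "play_rows", "kwargs": {
  "increments": [
    [[255,0,0.14,-2.5,0.2],[255,0,0,-3.0,0],[255,0,0,-2.67,0],[255,0,0,0,0],[255,2.5,0,0,0],[255,3.5,0,0,0],[255,3.5,0,0,0],[255,3.0,0,0,0],[255,2.0,0,0,0],[255,1.3,0,0,0],[255,0,0,0,0],[255,0,0,0,0]]
  ]
}}

```text
time_s: 6.18
ee_pos: [0.5909, 0.0496, 0.056]
eef_rot: [1.514, 1.571, -0.15]
force: [0.2, 0.1, 0.2]
grip_width: 0.0435
```

```bash
python3 - <<'E'
from h import *
wsnap('w5');o=ctrl.get_obs();print(o['time_s'],o['ee_pos'],o['grip_width'],o['force'])
delta([.5903,.0494,.0365],-5.4)
s=ctrl.camera('scene')[:,:,::-1];cv2.imwrite('pics/s5.png',cv2.resize(s[175:325,230:430],None,fx=4,fy=4,interpolation=cv2.INTER_CUBIC))
E
```

```text
6.2333 [0.59130851 0.04974368 0.05683364] 0.043818389089997654 [-0.03812106 -0.27511191 -0.82284547]
tool cm [ 2.03 -0.1   0.04] y-angle -5.34 ('turn', np.float64(0.06))
```

View pics/w5.png

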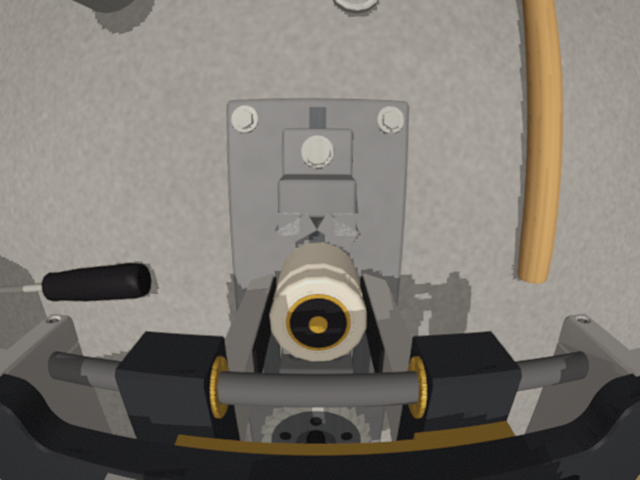

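View pics/s5.png

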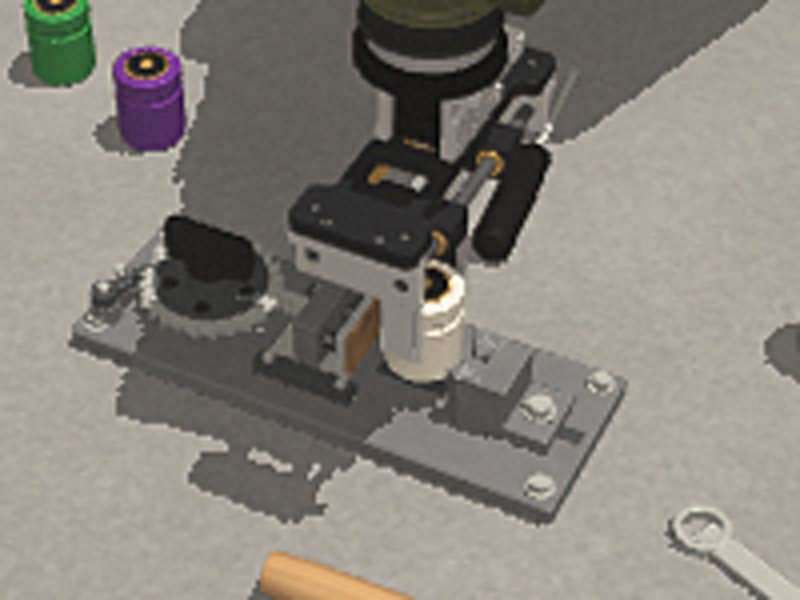

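{"fn": "play_rows", "kwargs": {
  "increments": [
    [[255,0.7,-0.08,0,0],[255,0.5,0,0,0],[255,0.3,0,0,0],[255,0.2,0,0,0],[255,0.1,0,0,0],[255,0.1,0,0,0],[255,0.0,0,0,0],[255,0.0,0,0,0]]
  ]
}}

```text
time_s: 6.95
ee_pos: [0.5898, 0.0502, 0.0365]
eef_rot: [1.809, 1.571, 0.145]
force: [-0.3, -0.9, -0.7]
grip_width: 0.0437
```

{"fn": "play_rows", "kwargs": {
  "increments": [
    [[255,0.1,0,0,0],[255,0,0,0,0],[255,0,0,0,0]]
  ]
}}

```text
time_s: 7.2
ee_pos: [0.5899, 0.0503, 0.0356]
eef_rot: [1.762, 1.57, 0.098]
force: [0.3, 0.3, -0.9]
grip_width: 0.0435
```

```bash
python3 - <<'E'
from h import *
o=ctrl.get_obs();print(o['time_s'],o['ee_pos'],o['force'])
E
```

```text
7.2 [0.58987451 0.05027125 0.03561463] [ 0.32066343  0.31215489 -0.93693685]
```

{"fn": "play_rows", "kwargs": {
  "increments": [
    [[255,0.05,0,0,0],[255,0.05,0,0,0],[255,0,0,0,0]]
  ]
}}

```text
time_s: 7.45
ee_pos: [0.5899, 0.0503, 0.0355]
eef_rot: [1.708, 1.57, 0.044]
force: [-5.7, -0.5, 11.4]
grip_width: 0.0436
```

{"fn": "play_rows", "kwargs": {
  "increments": [
    [[220,-0.05,0,0,0],[100,0,0,0,0],[80,0,0,0,0],[60,0,0,0,0],[60,0,0,0,0],[60,0,0,0,0]]
  ]
}}

```text
time_s: 7.95
ee_pos: [0.5897, 0.0502, 0.0348]
eef_rot: [-1.569, 1.571, 3.051]
force: [0.4, 1.3, 0.1]
grip_width: 0.0713
```

```bash
python3 - <<'E'
from h import *
wsnap('w6');o=ctrl.get_obs();print(o['time_s'],o['ee_pos'],o['grip_width'],o['force'])
s=ctrl.camera('scene')[:,:,::-1];cv2.imwrite('pics/s6.png',cv2.resize(s[175:325,230:430],None,fx=4,fy=4,interpolation=cv2.INTER_CUBIC))
E
```

```text
8.0 [0.58969755 0.05022346 0.03483862] 0.0717677854217245 [-0.21443565 -0.24905239 -1.38717256]
```

View pics/w6.png

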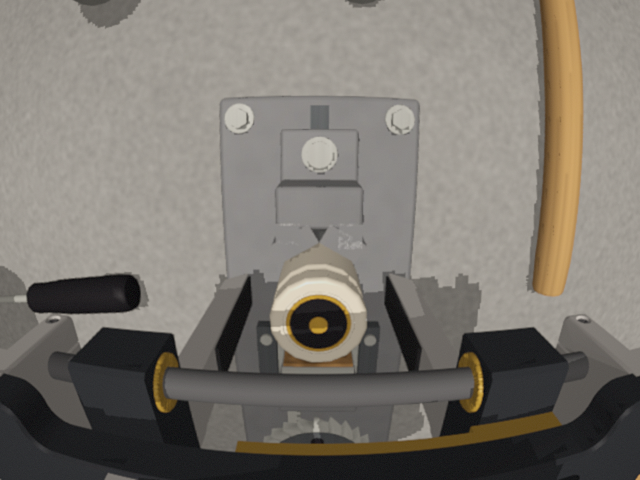

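View pics/s6.png

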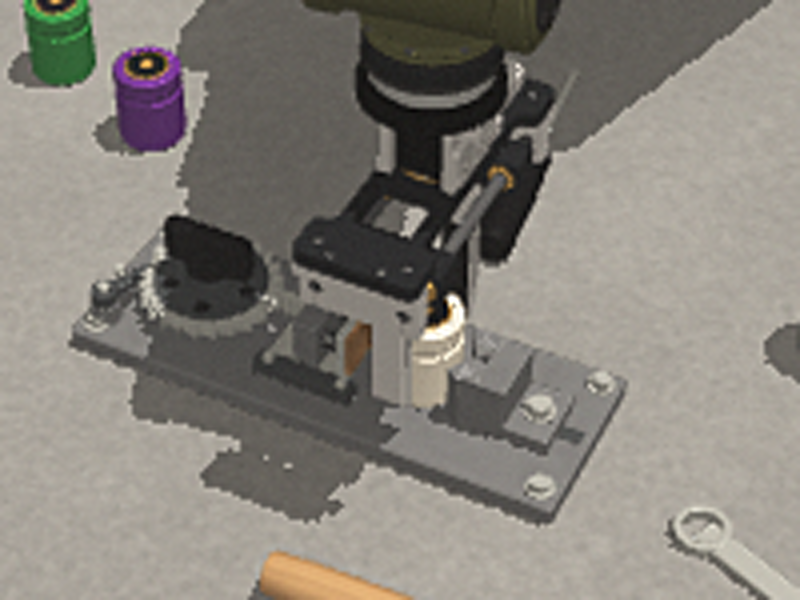

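{"fn": "play_rows", "kwargs": {
  "increments": [
    [[60,-1,0,0,0],[60,-2.5,0,0,0],[60,-3.5,0,0,0],[60,-3.5,0,0,0],[60,-2,0,0,0],[60,0,0,2.5,0],[60,0,0,3.5,0],[60,0,0,3.5,0],[60,0,0,2.5,0],[60,0,0,1.5,0],[60,0,0,0,0],[60,0,0,0,0]]
  ]
}}

```text
time_s: 9.05
ee_pos: [0.5772, -0.0845, 0.1605]
eef_rot: [1.838, 1.57, 0.173]
force: [-0.2, 1.0, -0.3]
grip_width: 0.0714
```

```bash
python3 - <<'E'
from h import *
wsnap('w7');o=ctrl.get_obs();print(o['time_s'],o['ee_pos'],o['grip_width'],o['force'],o['moment'],o['qpos'])
delta([.577,-.085,.045],-5.3)
print(wproj([.577,-.085,.074],toolpose()))
s=ctrl.camera('scene')[:,:,::-1];cv2.imwrite('pics/s7.png',cv2.resize(s[175:325,230:430],None,fx=4,fy=4,interpolation=cv2.INTER_CUBIC))
E
```

```text
9.1 [ 0.57730698 -0.08372712  0.16042585] 0.07213276916345038 [-0.60439488 -0.03763982 -0.09416234] [-0.01500426 -0.09712273 -0.01518772] [-2.06898448e-01  4.11968775e-01  1.47702185e+00  2.02787293e-04
  1.25224023e+00 -1.14026309e-01]
tool cm [11.54 -0.02  0.13] y-angle -5.32 ('turn', np.float64(-0.02))
(np.float64(317.66959675439927), np.float64(244.79823909658228))
```

View pics/w7.png

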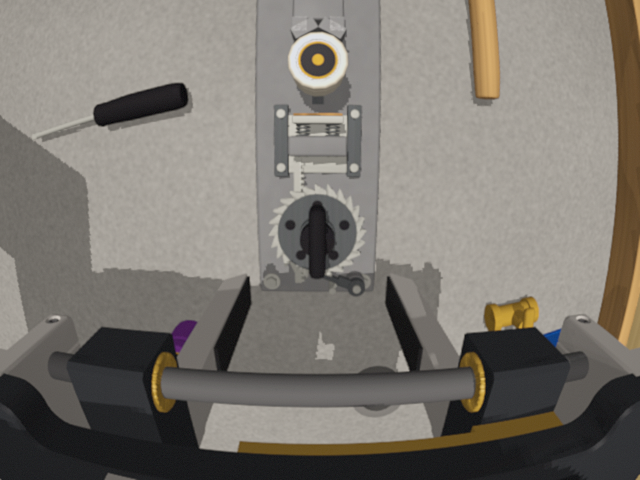

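View pics/s7.png

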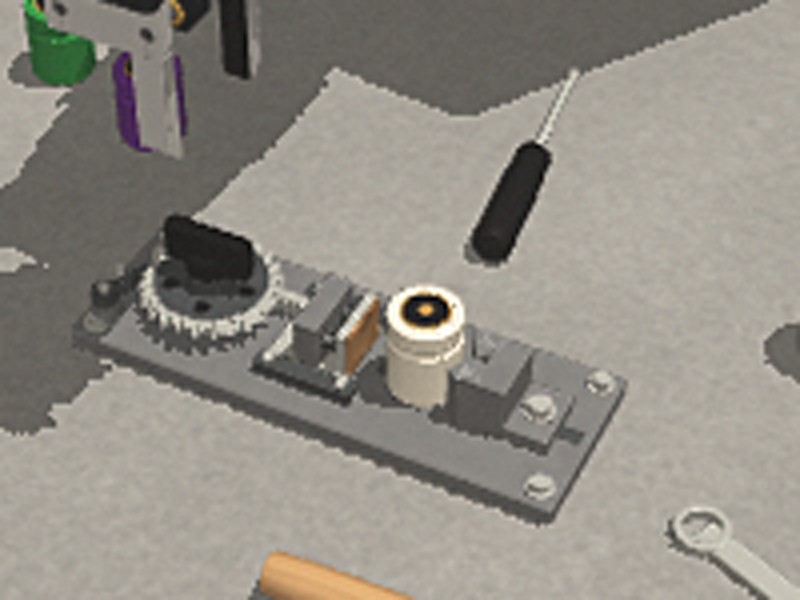

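```bash
python3 - <<'E'
from h import *
im,p=load('w7')
c=im[190:295,270:370].astype(int);m=(c.max(2)<45).astype(np.uint8)
n,l,st,ce=cv2.connectedComponentsWithStats(m);k=1+st[1:,4].argmax();print(st[k],ce[k])
cv2.imwrite('pics/kz.png',cv2.resize(im[190:295,270:370],None,fx=5.5,fy=5.5,interpolation=cv2.INTER_NEAREST))
E
```

```text
[  27   12   41   76 1684] [46.9780285  50.86104513]
```

View pics/kz.png

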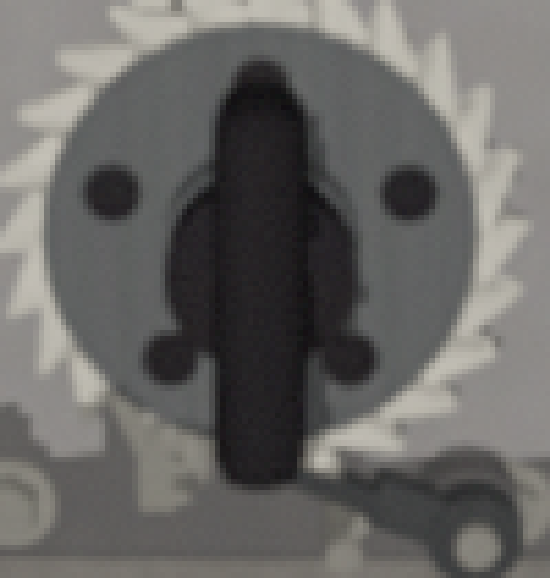

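```bash
python3 - <<'E'
from h import *
im,p=load('w7');im3,p3=load('w3')
a=wplane(317.3,204.5,p,.074);b=wplane(317.3,278.2,p,.074);print(a,b,(a+b)/2,np.linalg.norm(a-b))
l=wplane(270+218/5.5,241,p,.074);r=wplane(270+302/5.5,241,p,.074);print(np.linalg.norm(l-r),(l+r)/2)
w=[wplane(270+x/5.5,190+232/5.5,p,.035) for x in(45,475)];print(w,np.mean(w,0))
g=lambda q:(q[0]/2.2+240,q[1]/2.2)
print(tri([wray(317.3,278.2,p),wray(*g((172,522)),p3)]),tri([wray(317.3,204.5,p),wray(*g((172,392)),p3)]))
E
```

```text
[ 0.57948994 -0.05534954  0.074     ] [ 0.57408461 -0.11256004  0.074     ] [ 0.57678727 -0.08395479  0.074     ] 0.05746528574603711
0.01136636615986751 [ 0.57687372 -0.08283764  0.074     ]
[array([ 0.54338419, -0.08342513,  0.035     ]), array([ 0.60961932, -0.08967424,  0.035     ])] [ 0.57650175 -0.08654969  0.035     ]
(array([ 0.57449975, -0.10879842,  0.0832628 ]), [np.float64(5.552041578562254e-05), np.float64(5.5520415785510775e-05)]) (array([ 0.57859979, -0.0650552 ,  0.0232125 ]), [np.float64(4.845433908056278e-05), np.float64(4.84543390805474e-05)])
```

```bash
python3 - <<'E'
from h import *
im,p=load('w7')
x=tri([ray('scene',230+211/4,175+231/4),wray(317.3,241.3,p)]);print(x)
delta([.5768,-.0845,.045],-5.3)
E
```

```text
(array([ 0.57691735, -0.08301151,  0.07463926]), [np.float64(0.00012726665213624728), np.float64(0.0001272666521362963)])
tool cm [11.53 -0.05  0.13] y-angle -5.28 ('turn', np.float64(0.02))
```

{"fn": "play_rows", "kwargs": {
  "increments": [
    [[147,1.5,-0.05,0.08,0],[147,2.5,0,0,0],[147,2.5,0,0,0],[147,2.0,0,0,0],[147,1.3,0,0,0],[147,0.8,0,0,0],[147,0,0,0,0],[147,0,0,0,0]]
  ],
  "newtons": 15
}}

```text
time_s: 9.82
ee_pos: [0.5769, -0.0844, 0.0544]
eef_rot: [1.616, 1.571, -0.047]
force: [-0.5, -0.8, 0.5]
grip_width: 0.0395
```

{"fn": "play_rows", "kwargs": {
  "increments": [
    [[147,0.6,0,0,0],[147,0.3,0,0,0],[147,0,0,0,0],[255,0,0,0,0],[255,0,0,0,0],[255,0,0,0,0],[255,0,0,0,0],[255,0,0,0,0]]
  ],
  "newtons": 20
}}

```text
time_s: 10.48
ee_pos: [0.5765, -0.085, 0.0462]
eef_rot: [-1.363, 1.57, -3.027]
force: [-6.1, 0.2, 11.0]
grip_width: 0.013
```

{"fn": "play_rows", "kwargs": {
  "increments": [
    [[255,0,0,0,0],[255,0,0,0,0],[255,0,0,0,0]]
  ],
  "newtons": 60
}}

```text
time_s: 10.73
ee_pos: [0.5765, -0.085, 0.0461]
eef_rot: [-0.875, 1.571, -2.538]
force: [-7.9, 1.7, 13.7]
grip_width: 0.0125
```

```bash
cat >> h.py <<'E'
def kn():
    o=ctrl.get_obs();R,p=toolpose(o);a=np.degrees(np.arctan2(R[1,1],R[0,1]))
    print('t',round(o['time_s'],2),'turned',round((-5.3-a)%360,2),'M',o['moment'].round(3),'F',o['force'].round(1),'pos',p.round(4),'w',round(o['grip_width'],4),'q6',o['qpos'][5].round(2),'tau6',o['tau'][5].round(3))
E
python3 -c "
from h import *
kn()"
```

```text
t 10.73 turned 0.01 M [0.174 1.58  0.044] F [-7.9  1.7 13.7] pos [ 0.5765 -0.085   0.0461] w 0.0125 q6 -0.12 tau6 0.026
```

{"fn": "play_rows", "kwargs": {
  "increments": [
    [[225,0,0,0,0],[200,-0.3,0.0,0,0],[200,0,0,0,0],[200,0,0,0,0],[255,0,0,0,0],[255,0,0,0,0],[255,0,0,0,0],[255,0,0,0,0]]
  ],
  "newtons": 60
}}

```text
time_s: 11.4
ee_pos: [0.5764, -0.0849, 0.0478]
eef_rot: [-1.634, 1.57, 2.986]
force: [-2.6, -1.0, 1.7]
grip_width: 0.0126
```

```bash
python3 -c "
from h import *
kn()"
```

```text
t 11.4 turned 0.01 M [ 0.088  0.359 -0.038] F [-2.6 -1.   1.7] pos [ 0.5764 -0.0849  0.0478] w 0.0126 q6 -0.12 tau6 0.023
```

{"fn": "play_rows", "kwargs": {
  "increments": [
    [[255,0,0,0,4],[255,0,0,0,5],[255,0,0,0,5],[255,0,0,0,4],[255,0,0,0,0],[255,0,0,0,0]]
  ]
}}

```text
time_s: 11.9
ee_pos: [0.5771, -0.0851, 0.0478]
eef_rot: [1.754, 1.57, -0.222]
force: [5.2, -1.6, -4.8]
grip_width: 0.0126
```

```bash
python3 -c "
from h import *
kn();wsnap('k1')"
```

```text
t 11.9 turned 17.88 M [-0.328 -1.074 -0.035] F [ 5.2 -1.6 -4.8] pos [ 0.5771 -0.0851  0.0478] w 0.0126 q6 0.2 tau6 0.5
```

View pics/k1.png

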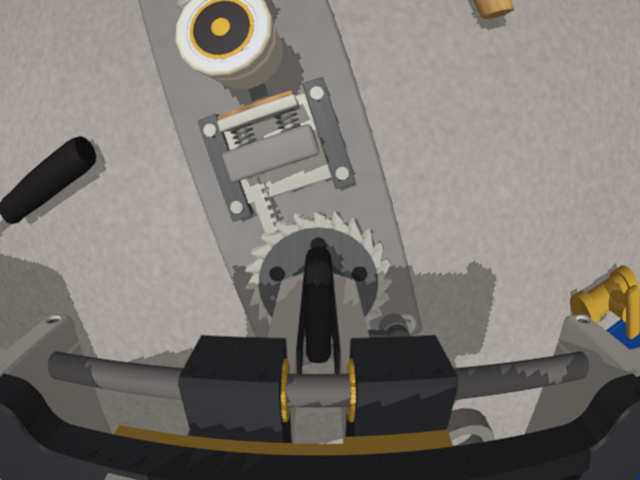

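{"fn": "play_rows", "kwargs": {
  "increments": [
    [[255,0,0,0,4],[255,0,0,0,4],[255,0,0,0,4],[255,0,0,0,3]]
  ]
}}

```text
time_s: 12.28
ee_pos: [0.5777, -0.0854, 0.0479]
eef_rot: [1.91, 1.568, -0.33]
force: [11.6, -4.6, -7.5]
grip_width: 0.0126
```

```bash
python3 -c "
from h import *
kn()"
```

```text
t 12.28 turned 33.05 M [-0.868 -1.88   0.101] F [11.6 -4.6 -7.5] pos [ 0.5777 -0.0854  0.0479] w 0.0126 q6 0.46 tau6 -0.801
```

{"fn": "play_rows", "kwargs": {
  "increments": [
    [[255,0,0,0,4],[255,0,0,0,4],[255,0,0,0,4],[255,0,0,0,3]]
  ]
}}

```text
time_s: 12.62
ee_pos: [0.5781, -0.0859, 0.0479]
eef_rot: [2.092, 1.567, -0.41]
force: [14.2, -8.7, -11.4]
grip_width: 0.0128
```

```bash
python3 -c "
from h import *
kn()"
```

```text
t 12.62 turned 48.05 M [-1.417 -2.46   0.08 ] F [ 14.2  -8.7 -11.4] pos [ 0.5781 -0.0859  0.0479] w 0.0128 q6 0.72 tau6 -0.787
```

{"fn": "play_rows", "kwargs": {
  "increments": [
    [[255,0,0,0,4],[255,0,0,0,4],[255,0,0,0,4],[255,0,0,0,3]]
  ]
}}

```text
time_s: 12.95
ee_pos: [0.5784, -0.0865, 0.0479]
eef_rot: [2.27, 1.566, -0.494]
force: [16.4, -12.5, -12.5]
grip_width: 0.0125
```

```bash
python3 -c "
from h import *
kn();wsnap('k4')"
```

```text
t 12.95 turned 63.06 M [-2.09  -2.908  0.149] F [ 16.4 -12.5 -12.5] pos [ 0.5784 -0.0865  0.0479] w 0.0125 q6 0.98 tau6 -0.783
```

View pics/k4.png

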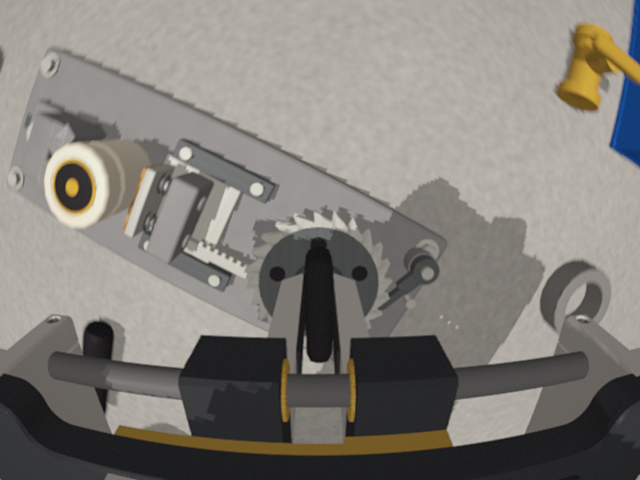

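{"fn": "play_rows", "kwargs": {
  "increments": [
    [[255,0.04,0.06,-0.03,0],[255,0.04,0.06,-0.03,0],[255,0,0,0,0]]
  ]
}}

```text
time_s: 13.25
ee_pos: [0.5786, -0.0865, 0.0478]
eef_rot: [2.334, 1.568, -0.426]
force: [4.9, -4.0, 1.5]
grip_width: 0.0123
```

```bash
python3 -c "
from h import *
kn()"
```

```text
t 13.25 turned 62.86 M [-0.89  -0.858  0.07 ] F [ 4.9 -4.   1.5] pos [ 0.5786 -0.0865  0.0478] w 0.0123 q6 0.98 tau6 -0.029
```

{"fn": "play_rows", "kwargs": {
  "increments": [
    [[255,0,0.02,0,3],[255,0,0.02,0,3],[255,0,0.01,0,3],[255,0,0.01,0,3],[255,0,0.01,0,3]]
  ]
}}

```text
time_s: 13.67
ee_pos: [0.5788, -0.0872, 0.0478]
eef_rot: [2.545, 1.568, -0.48]
force: [4.6, -6.3, 1.6]
grip_width: 0.0123
```

```bash
python3 -c "
from h import *
kn();wsnap('k5')"
```

```text
t 13.67 turned 78.01 M [-0.962 -0.818  0.093] F [ 4.6 -6.3  1.6] pos [ 0.5788 -0.0872  0.0478] w 0.0123 q6 1.24 tau6 -1.205
```

View pics/k5.png

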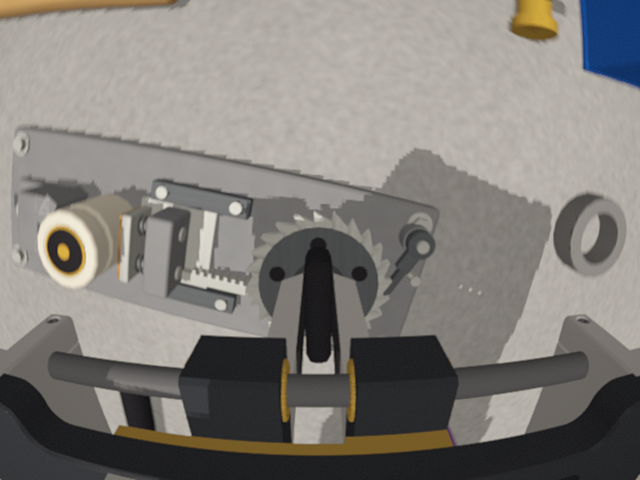

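{"fn": "play_rows", "kwargs": {
  "increments": [
    [[255,0,0.02,0,2.5],[255,0,0.02,0,2.5],[255,0,0.02,0,2.5]]
  ]
}}

```text
time_s: 13.97
ee_pos: [0.5788, -0.0876, 0.0478]
eef_rot: [2.759, 1.568, -0.396]
force: [5.4, -3.9, 2.0]
grip_width: 0.0126
```

```bash
python3 -c "
from h import *
kn()"
```

```text
t 13.97 turned 85.48 M [-0.547 -0.793  0.207] F [ 5.4 -3.9  2. ] pos [ 0.5788 -0.0876  0.0478] w 0.0126 q6 1.37 tau6 -0.941
```

{"fn": "play_rows", "kwargs": {
  "increments": [
    [[255,0,0.02,0,2.5],[255,0,0.02,0,2.5],[255,0,0.02,0,2.5]]
  ]
}}

```text
time_s: 14.22
ee_pos: [0.5787, -0.088, 0.0478]
eef_rot: [3.02, 1.568, -0.266]
force: [4.1, -1.6, 2.5]
grip_width: 0.0128
```

```bash
python3 -c "
from h import *
kn();wsnap('k6')
s=ctrl.camera('scene')[:,:,::-1];cv2.imwrite('pics/s8.png',cv2.resize(s[175:325,230:430],None,fx=4,fy=4,interpolation=cv2.INTER_CUBIC))"
```

```text
t 14.22 turned 92.98 M [-0.252 -0.789  0.124] F [ 4.1 -1.6  2.5] pos [ 0.5787 -0.088   0.0478] w 0.0128 q6 1.5 tau6 -0.983
```

View pics/k6.png

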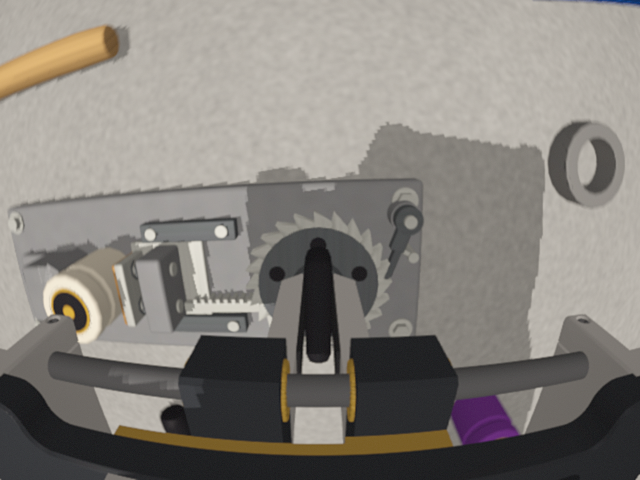

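View pics/s8.png

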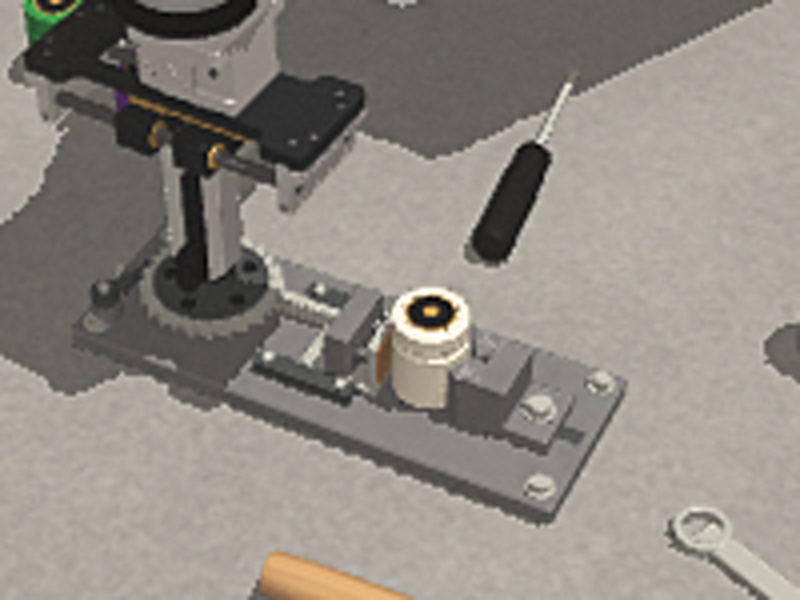

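```bash
cat >> h.py <<'E'
def mavg(n=4):
    M=[]
    for i in range(n):
        M.append(np.r_[ctrl.get_obs()['moment'],ctrl.get_obs()['force']]); im=ctrl.camera('scene')
    print('avg M,F',np.mean(M,0).round(3),'sdMz',np.std(M,0)[2].round(3)); return im[:,:,::-1]
def mouth(im,box=(320,240,350,262)):
    x0,y0,x1,y1=box;c=im[y0:y1,x0:x1].astype(int);m=((c.max(2)<70)|((c[:,:,2]-c[:,:,0])>60)).astype(np.uint8)
    n,l,st,ce=cv2.connectedComponentsWithStats(m);k=1+st[1:,4].argmax();return ce[k]+[x0,y0],st[k]
E
python3 - <<'E'
from h import *
im=mavg();cv2.imwrite('pics/s9.png',im)
print(mouth(im),plane('scene',*mouth(im)[0],.070))
print('home',proj('scene',[.5908,.0544,.07]))
a=cv2.resize(cv2.imread('pics/s7.png'),(200,150),interpolation=cv2.INTER_AREA);f=np.zeros((480,640,3),np.uint8);f[175:325,230:430]=a
print(mouth(f),plane('scene',*mouth(f)[0],.07)); kn()
E
```

```text
avg M,F [-0.345 -0.766 -0.012  4.565 -2.115  2.039] sdMz 0.024
(array([337.30526316, 252.75789474]), array([11,  8, 13, 10, 95], dtype=int32)) [0.58885293 0.05298478 0.07      ]
home (np.float64(337.60785150348363), np.float64(253.50148488121758))
(array([335.97849462, 252.20430108]), array([10,  8, 13, 10, 93], dtype=int32)) [0.58826946 0.04968439 0.07      ]
t 14.52 turned 92.86 M [-0.379 -0.763 -0.006] F [ 4.7 -1.8  2.4] pos [ 0.5787 -0.088   0.0478] w 0.0125 q6 1.5 tau6 0.002
```

{"fn": "play_rows", "kwargs": {
  "increments": [
    [[255,0,0.02,0,2.5],[255,0,0.02,0,2.5],[255,0,0.02,0,2.5]]
  ]
}}

```text
time_s: 14.77
ee_pos: [0.5787, -0.0883, 0.0478]
eef_rot: [-3.014, 1.568, -0.147]
force: [4.7, 0.1, 1.5]
grip_width: 0.0126
```

```bash
python3 -c "
from h import *
kn()"
```

```text
t 14.77 turned 100.47 M [ 0.042 -0.788  0.113] F [4.7 0.1 1.5] pos [ 0.5787 -0.0883  0.0478] w 0.0126 q6 1.63 tau6 -0.959
```

{"fn": "play_rows", "kwargs": {
  "increments": [
    [[255,0,0.02,0,2.5],[255,0,0.02,0,2.5],[255,0,0.01,0,2.5]]
  ]
}}

```text
time_s: 15.02
ee_pos: [0.5785, -0.0887, 0.0478]
eef_rot: [-2.795, 1.568, -0.06]
force: [5.9, -0.3, 1.7]
grip_width: 0.0124
```

```bash
python3 - <<'E'
from h import *
kn();im=mavg();cv2.imwrite('pics/s10.png',im)
print(mouth(im),plane('scene',*mouth(im)[0],.070))
E
```

```text
t 15.02 turned 107.98 M [ 0.136 -0.881  0.164] F [ 5.9 -0.3  1.7] pos [ 0.5785 -0.0887  0.0478] w 0.0124 q6 1.76 tau6 -1.0
avg M,F [ 0.121 -0.845  0.03   5.609  0.165  1.867] sdMz 0.078
(array([338.50526316, 253.29473684]), array([12,  9, 14, 10, 95], dtype=int32)) [0.58948569 0.05600173 0.07      ]
```

{"fn": "play_rows", "kwargs": {
  "increments": [
    [[255,0,0.02,0,2.5],[255,0,0.02,0,2.5],[255,0,0.02,0,2.5]]
  ]
}}

```text
time_s: 15.47
ee_pos: [0.5784, -0.089, 0.0478]
eef_rot: [-2.583, 1.568, 0.021]
force: [6.6, 1.7, 2.3]
grip_width: 0.0125
```

```bash
python3 - <<'E'
from h import *
kn();im=mavg(3);kn()
print(mouth(im),plane('scene',*mouth(im)[0],.070))
E
```

```text
t 15.47 turned 115.46 M [ 0.496 -1.073  0.196] F [6.6 1.7 2.3] pos [ 0.5784 -0.089   0.0478] w 0.0125 q6 1.89 tau6 -0.916
avg M,F [ 0.411 -1.02   0.126  6.376  1.937  2.013] sdMz 0.056
t 15.62 turned 115.38 M [ 0.373 -1.033  0.024] F [6.8 2.4 2.8] pos [ 0.5783 -0.089   0.0478] w 0.0128 q6 1.89 tau6 0.374
(array([338.67021277, 253.30851064]), array([12,  9, 14, 10, 94], dtype=int32)) [0.58939617 0.05635169 0.07      ]
```

{"fn": "play_rows", "kwargs": {
  "increments": [
    [[255,0,0.02,0,2.5],[255,0,0.02,0,2.5],[255,0,0.01,0,2.5]]
  ]
}}

```text
time_s: 15.87
ee_pos: [0.5782, -0.0893, 0.0478]
eef_rot: [-2.402, 1.568, 0.071]
force: [6.7, 1.7, 0.7]
grip_width: 0.0125
```

```bash
python3 - <<'E'
from h import *
kn();im=mavg();kn();cv2.imwrite('pics/s11.png',im)
print(mouth(im),plane('scene',*mouth(im)[0],.070));wsnap('k8')
cv2.imwrite('pics/s11c.png',cv2.resize(im[225:300,280:400],None,fx=6.6,fy=6.6,interpolation=cv2.INTER_CUBIC))
E
```

```text
t 15.87 turned 122.96 M [ 0.523 -1.095  0.209] F [6.7 1.7 0.7] pos [ 0.5782 -0.0893  0.0478] w 0.0125 q6 2.02 tau6 -0.93
avg M,F [ 0.552 -1.099  0.127  6.834  1.85   1.577] sdMz 0.05
t 16.07 turned 122.85 M [ 0.569 -1.107  0.099] F [7.2 2.2 1.7] pos [ 0.5781 -0.0893  0.0478] w 0.0126 q6 2.02 tau6 0.172
(array([338.67021277, 253.30851064]), array([12,  9, 14, 10, 94], dtype=int32)) [0.58939617 0.05635169 0.07      ]
```

View pics/s11c.png

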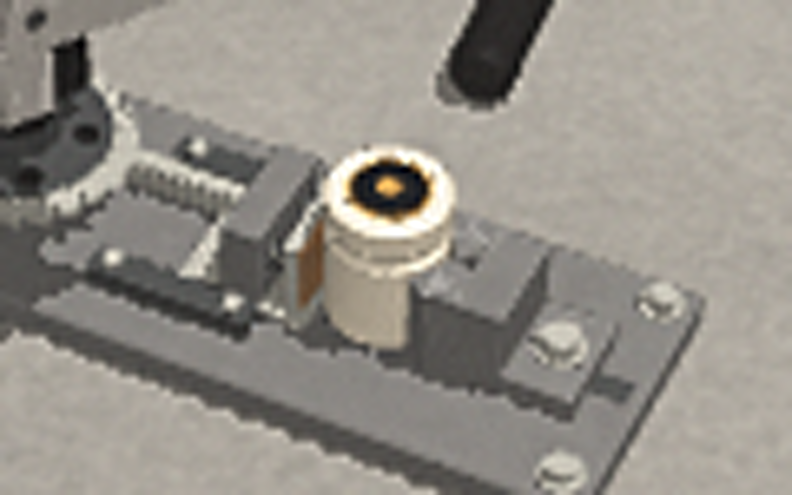

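View pics/k8.png

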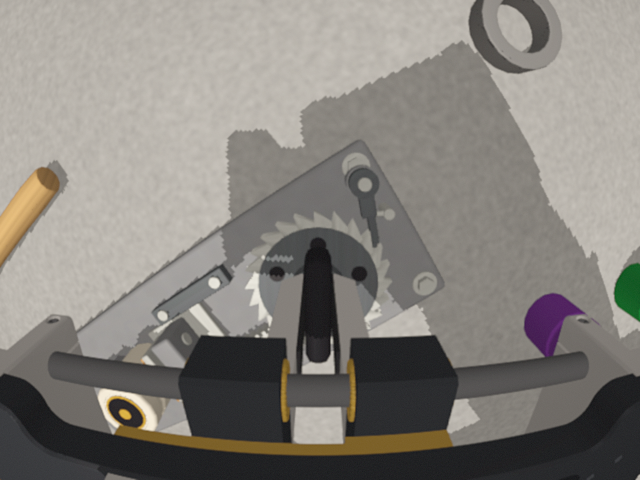

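Lampholder stopped moving between 115° and 123°. The knob also got stiffer: about 0.2 N m while moving (slack was about 0.1), and 0.13 N m holding (was 0). So the jaw came to bear during tooth 8, and one more tooth takes it to 135°.

{"fn": "play_rows", "kwargs": {
  "increments": [
    [[255,0,0.01,0,2.5],[255,0,0.01,0,2.5],[255,0,0.01,0,2.5]]
  ]
}}

```text
time_s: 16.37
ee_pos: [0.5779, -0.0896, 0.0478]
eef_rot: [-2.31, 1.568, 0.033]
force: [7.4, 2.3, 0.9]
grip_width: 0.0123
```

```bash
python3 - <<'E'
from h import *
kn();im=mavg(3);kn()
print(mouth(im),plane('scene',*mouth(im)[0],.070))
E
```

```text
t 16.37 turned 130.45 M [ 0.476 -1.138  0.31 ] F [7.4 2.3 0.9] pos [ 0.5779 -0.0896  0.0478] w 0.0123 q6 2.15 tau6 -0.819
avg M,F [ 0.49  -1.053  0.201  6.51   2.194  1.604] sdMz 0.082
t 16.52 turned 130.36 M [ 0.528 -1.072  0.138] F [6.3 2.9 0.7] pos [ 0.5779 -0.0896  0.0478] w 0.0124 q6 2.15 tau6 0.478
(array([338.67021277, 253.30851064]), array([12,  9, 14, 10, 94], dtype=int32)) [0.58939617 0.05635169 0.07      ]
```

{"fn": "play_rows", "kwargs": {
  "increments": [
    [[255,0,0.01,0,2.5],[255,0,0.01,0,2.5],[255,0,0.01,0,2.8],[255,0,0,0,0]]
  ]
}}

```text
time_s: 16.85
ee_pos: [0.5776, -0.0898, 0.0478]
eef_rot: [-2.167, 1.568, 0.039]
force: [5.1, 2.0, 2.0]
grip_width: 0.0125
```

```bash
python3 - <<'E'
from h import *
kn();im=mavg(3);kn();wsnap('k9')
E
```

```text
t 16.85 turned 138.31 M [ 0.49  -0.985  0.187] F [5.1 2.  2. ] pos [ 0.5776 -0.0898  0.0478] w 0.0125 q6 2.29 tau6 1.271
avg M,F [ 0.477 -0.984  0.189  5.868  1.962  1.616] sdMz 0.004
t 17.0 turned 138.14 M [ 0.503 -0.917  0.205] F [6.2 2.6 2.2] pos [ 0.5776 -0.0898  0.0478] w 0.0124 q6 2.29 tau6 0.234
```

{"fn": "play_rows", "kwargs": {
  "increments": [
    [[255,0,0,0,-1.5],[255,0,0,0,-1.5],[255,0,0,0,-0.5],[255,0,0,0,0]]
  ]
}}

```text
time_s: 17.38
ee_pos: [0.5778, -0.0897, 0.0478]
eef_rot: [-2.186, 1.568, 0.084]
force: [6.7, 3.3, 0.8]
grip_width: 0.0126
```

```bash
python3 - <<'E'
from h import *
kn();im=mavg(3);kn()
E
```

```text
t 17.38 turned 134.6 M [ 0.61  -1.116  0.192] F [6.7 3.3 0.8] pos [ 0.5778 -0.0897  0.0478] w 0.0126 q6 2.22 tau6 -0.155
avg M,F [ 0.554 -1.142  0.129  6.723  3.048  1.214] sdMz 0.045
t 17.53 turned 134.64 M [ 0.563 -1.122  0.12 ] F [5.7 3.3 1.4] pos [ 0.5777 -0.0897  0.0478] w 0.0128 q6 2.22 tau6 0.128
```

{"fn": "play_rows", "kwargs": {
  "increments": [
    [[240,0,0,0,0],[220,0,0,0,0],[190,0,0,0,0],[160,0,0,0,0],[147,0,0,0,0],[147,-1,0,0,0],[147,-2.5,0,0,0],[147,-3.5,0,0,0],[147,-3.5,0,0,0],[147,-1,0,0,0],[147,0,0,0,0]]
  ]
}}

```text
time_s: 18.45
ee_pos: [0.5778, -0.0904, 0.1659]
eef_rot: [-2.493, 1.565, -0.226]
force: [-0.2, 0.2, 0.1]
grip_width: 0.0396
```

```bash
python3 - <<'E'
from h import *
kn();im,p=wsnap('k10')
s=ctrl.camera('scene')[:,:,::-1].copy();print(mouth(s))
cv2.imwrite('pics/s12.png',cv2.resize(s[215:315,270:400],None,fx=6,fy=6,interpolation=cv2.INTER_CUBIC))
E
```

```text
t 18.45 turned 134.79 M [0.113 0.035 0.014] F [-0.2  0.2  0.1] pos [ 0.5778 -0.0904  0.1659] w 0.0396 q6 2.23 tau6 -0.001
(array([338.72826087, 253.39130435]), array([12,  9, 14, 10, 92], dtype=int32))
```

View pics/k10.png

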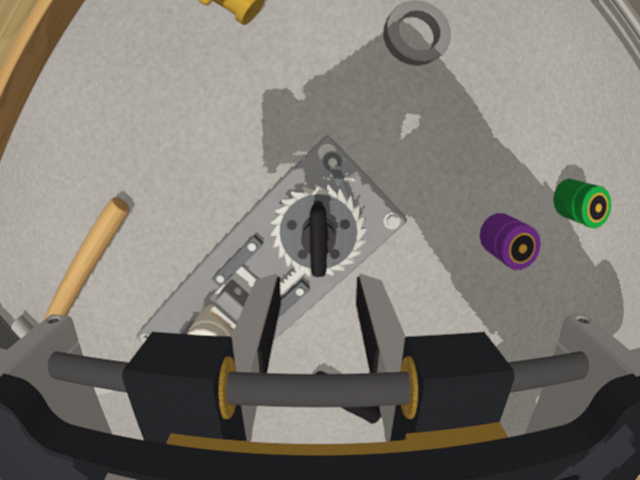

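View pics/s12.png

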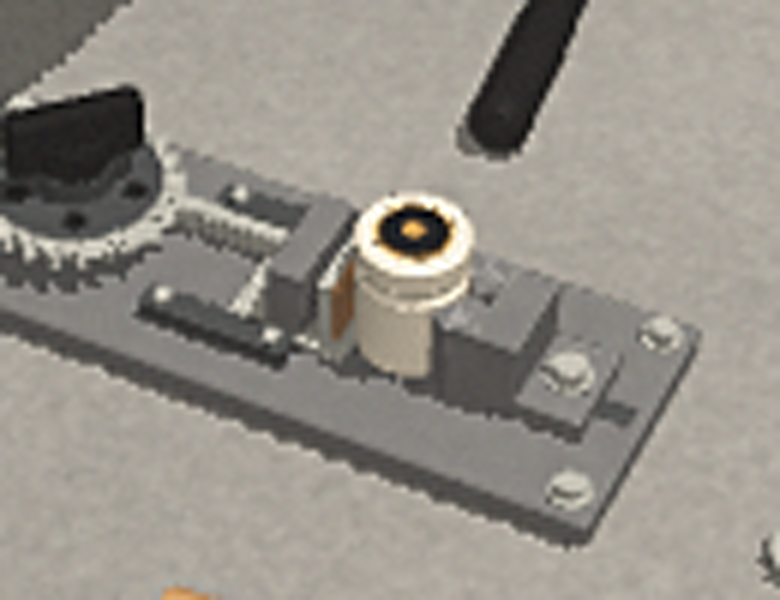

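Bar knob still lines up with the tool at 134.8° after release (317,205 to 319,275), so the pawl holds at 9 teeth. I'll turn back to the earlier viewpoint and measure the spring compression.

{"fn": "play_rows", "kwargs": {
  "increments": [
    [[147,-2,0,0,-5],[147,-2.5,0,0,-7],[147,-0.5,0,0,-7],[147,0,0,0,-7],[147,0,0,0,-7],[147,0,0,0,-7],[147,0,0,0,-7],[147,0,0,0,-7],[147,0,0,0,-7],[147,0,0,0,-7],[147,0,0,0,-7],[147,0,0,0,-7]]
  ]
}}

```text
time_s: 19.55
ee_pos: [0.576, -0.09, 0.2098]
eef_rot: [-0.776, 1.567, 2.929]
force: [-0.2, -0.0, 0.6]
grip_width: 0.0398
```

{"fn": "play_rows", "kwargs": {
  "increments": [
    [[147,0,0,0,-7],[147,0,0,0,-7],[147,0,0,0,-7],[147,0,0,0,-7],[147,0,0,0,-7],[147,0,0,0,-7],[147,0,0,0,-7],[147,0,0,-2,-4],[147,0,0,-2,0],[147,0,0,-2,0],[147,0,0,0,0],[147,0,0,0,0]]
  ]
}}

```text
time_s: 20.55
ee_pos: [0.5829, -0.03, 0.2103]
eef_rot: [-1.567, 1.568, 3.058]
force: [0.6, -1.0, -0.3]
grip_width: 0.0399
```

```bash
python3 - <<'E'
from h import *
kn();im,p=wsnap('w11')
cv2.imwrite('pics/w11c.png',cv2.resize(im[20:240,220:420],None,fx=2.7,fy=2.7,interpolation=cv2.INTER_CUBIC))
t=ctrl.camera('top')[:,:,::-1].copy();cv2.imwrite('pics/top11.png',t)
E
```

```text
t 20.55 turned 359.72 M [-0.05  -0.078 -0.027] F [ 0.6 -1.  -0.3] pos [ 0.5829 -0.03    0.2103] w 0.0399 q6 -0.03 tau6 0.235
```

View pics/w11.png

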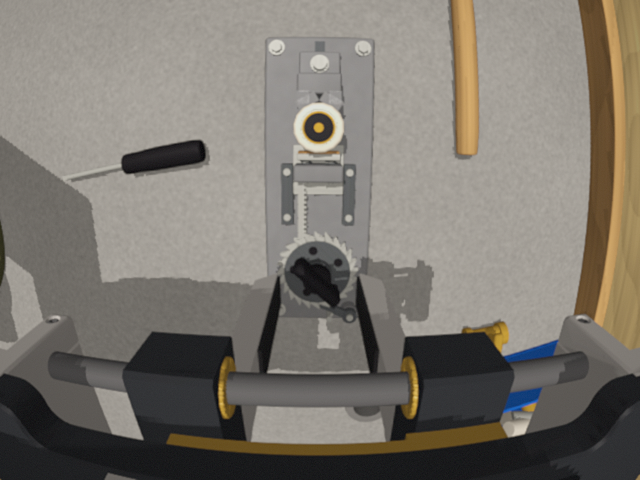

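View pics/w11c.png

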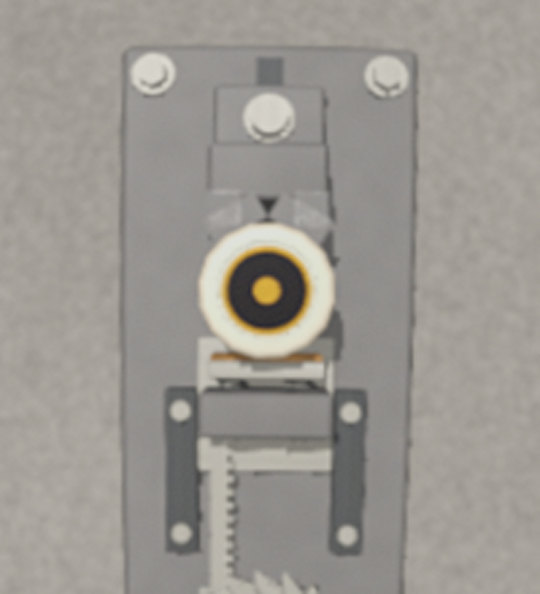

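View pics/top11.png

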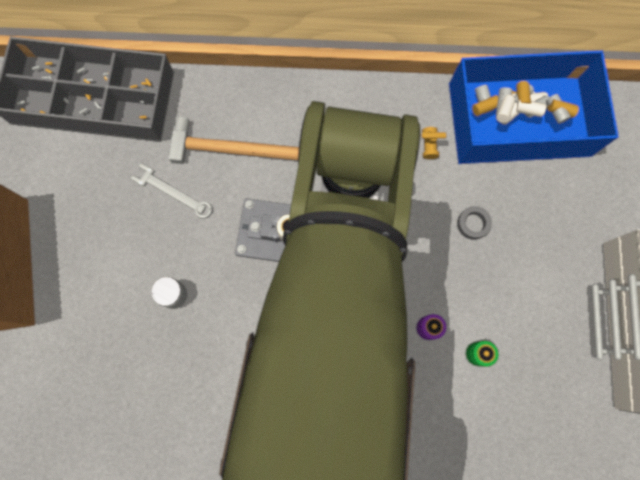

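```bash
python3 - <<'E'
from h import *
_,p=load('w11');_,p4=load('w4')
f=lambda q:(q[0]/2.7+220,q[1]/2.7+20)
print('axis',wplane(*f((267,290)),p,.07))
for pp,a,b in((p4,408,461),(p,354,392)):
    print('gap mm',1e3*np.linalg.norm(wplane(*f((268,a)),pp,.05)-wplane(*f((268,b)),pp,.05)))
for n,q in(('ref w4 bolt',(268,113)),):
    print(wplane(*f(q),p4,.03),wplane(*f((268,117)),p,.03))
s=ctrl.camera('scene')[:,:,::-1];print(mouth(s),ctrl.get_obs()['time_s'])
E
```

```text
axis [0.59077021 0.05546737 0.07      ]
gap mm 18.358013031527598
gap mm 12.890011153324501
[0.5964843  0.11897411 0.03      ] [0.59666382 0.11861318 0.03      ]
(array([338.72826087, 253.39130435]), array([12,  9, 14, 10, 92], dtype=int32)) 20.7
```

```bash
python3 -c "
from station import ctrl
print(ctrl.hand_in())"
```

```text
the job is handed in; nothing more can be done
None
```

The lampholder is standing mouth up on the clamp bed, pressed home in the vee and held only by the pawl. I handed the job in at about 20.7 s; `hand_in` gives no verdict.

**What I did:** I set the white lampholder down about 4 mm short of home and let go. I then turned the knob clockwise 9 teeth (135°). The jaw came to bear during tooth 8, I clicked on one more tooth, released the knob and backed the arm off.

**Final checks:**
- **Position:** the lampholder's axis measured about 1 mm from my estimate of the vee's home point. It did not shift when I let go of the knob.
- **Squeeze:** the spring shortened by about 5.5 mm, which is roughly 16–17 N. I worked this out from the images; I could not read the force directly.
- **Pawl:** after release the bar stayed at about 135°, so the pawl is holding.
- **Other things:** I saw no sign that the other things on the bench had moved.

**What disagreed:**
- The first vision estimate put bearing at about 90°, but it came at about 108°, so I went by the torque and by the lampholder stopping.
- Turning the knob back 3.5° before letting go did not bring the moment to zero. That check was inconclusive, so the pawl result rests on the images after release.
- The first grip on the knob touched its hub, and an off-centre hold built up about 20 N sideways. I corrected both.

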